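# Square up the column of a stereo microscope stand

## Robot

A 7-joint arm with a two-finger parallel gripper is mounted at the origin on the work surface. World frame = base frame: x ahead of the robot, y to its left, z up, the work surface at z = 0. Lengths are in m, angles in rad, forces in N, time in s.
With the tool pointing down it reaches from about 0.425 to 0.825 m from the base axis. Payload 3.6 kg.
Tool frame: the origin (TCP) lies at the very end of the fingers, on their centre line; the grasp point (between the pads) lies 19 mm behind it (r.hold_point_z is the x of the grasp point in the tool frame, in m); x points along the fingers, y is the direction in which the jaws open and shut, and the axes are right-handed (so a half turn about x gives the same grasp; the last joint's range is limited). The gripper opens to 93 mm and grips with 3 to 60 N. Pads are 15 mm wide; open, the fingers measure 128 mm over their backs; the gripper's body (75 mm by 188 mm) begins 65 mm behind the grasp point.
Start: joints at [1.147, 0.615, -0.013, 1.423, 0.008, 1.103, -0.04], TCP at [0.251, -0.599, 0.219] pointing down, gripper open.
Joint ranges: [-3.12, 3.12], [-0.3, 2.06], [-1.34, 1.32], [0.26, 2.42], [-1.36, 4.5], [0.01, 1.98], [-2.84, 2.84]. Speed limits (rad/s): [2.79, 2.79, 3.14, 3.14, 3.14, 3.14, 3.14].

## Interface

Orientations are given as a unit quaternion [w, x, y, z].
In Python, from cell import r gives the robot as it stands.
- The arm moves only by the tool servo_tool, never from a script. Its argument "series" is a list of rows, each a list of 6 numbers: the shift along the tool's x, y, z in mm, then the turn, a rotation vector about the tool's x, y, z in degrees. In form: [[dx, dy, dz, rx, ry, rz], ...]. A call has 1 to 20 rows; each row shifts and turns the commanded pose from where the row before left it, along the tool's axes as they then stand; what a row does not reach is not made up. A row lasts 1/8 s, in which the tool goes at most 62.5 mm and 10.7 degrees, less where a joint would pass 70% of its speed; a pose out of reach is approached as far as the arm can. A call is refused whole if a number of a shift passes 62.5 or a number of a turn 10.7, either way. A call with a gripper value outside its range is refused whole. "gripper" is the closure, from -1 (fully open) to 1 (shut), so that 0 is half open, set as the call begins (left out, the last holds). The fingers move at their own pace and stop on an object; "force" is the grip in N (left out, the last holds). Time passes only in rows, so rows that do not move let the fingers close. It gives the time, the measured TCP pose, the force and the opening at its end, in the units of the state.
- r.sense(): the state, without advancing time (a new reading comes with each control period).
- r.read_camera(name): name is "scene" or "top" or "wrist"; returns a dict with "image" (400x640x3 uint8, red, green, blue), "mtx" (3x3 intrinsics, pixels), "D" ([k1, k2, p1, p2, k3] as OpenCV has them; the pictures are not rectified), "extrinsics" (4x4, takes a point from world to camera coordinates). Camera axes: x right, y down, z forward; pixel columns grow to the right and rows downward; lengths in m; the calibration is good to about 2 mm. A picture is of the moment at which its call begins. There is no depth.
- r.hand_in(): hands the job in, once; it reports no verdict.
The state is a dict: "time": time; "joints": joint angles; "joint_velocities": joint speeds; "effort": joint torques, N m; "eef_pos": TCP position; "ee_rot": TCP orientation; "contact_force": force on the tool from outside, world axes, zero at the start; "moment": the same for the moment, N m; "opening": opening from 0.0 (shut) to 1.0 (fully open).
Only numpy, scipy, OpenCV 4.12 (cv2) and the standard library are available. Lean on these libraries where they do the work, as an engineer would, in place of code of your own. Each camera call takes 0.05 s, during which the arm holds its last target.

## Task

Finish setting up the stereo microscope stand: lower the loose round stage plate into the opening in its base so that it lies flat on its ledge, level with the top. The column's screws are still slack and it leans towards the front, so then stand the engineer's square on the base and press it into the corner, square-on to the middle of the column's front face, until its stock lies flat on the base and its blade touches the column from foot to tip, which brings the column upright. Finish while still holding the square pressed there, so that the screws can be tightened, and leave the other things on the bench alone.

Things in the scene. Friction and masses are not known exactly. Their poses are not given: they have to be found in the camera images.
- stand: Heavy grey base of the stand, fixed to the bench: a flat slab 250 (x) x 190 (y) x 28 mm high with a round opening in it and a column near its far end. Origin: centre of the underside; its x axis runs from the free front end towards the column, z up. It turns by up to 0.25 rad on the bench.
- opening (a point): Centre of the round opening, at the level of the base's top face (28 mm above the bench). Opening 64 mm across, with a ledge 7 mm below the top all round (ledge leaves a 50 mm hole). It lies 85 mm in front of the column's front face, on the base's centre line. Axes as the stand's.
- column_foot (a point): Point on the base's top face at the middle of the foot of the column's front face (28 mm above the bench). Axes as the stand's: x points into the column, z up. The column is a plain aluminium bar 30 (x) x 40 (y) mm, 230 mm tall, with nothing in front of its front face; a small bracket stands behind it.
- column_top (a point): Middle of the upper front edge of the column, 230 mm above its foot; moves with the column, its z axis runs up the column.
- column (a joint): Lean of the column in rad: 0 is upright (square to the base), positive leans towards the front of the base (to the square). It pivots at its foot, starts between 0.03 and 0.06, can go from -0.05 to 0.08, and stays where it is left: stiff, about 0.25 N m, so about 2 N at the tip of the square moves it.
- plate: Loose black stage plate: a flat round disc 60 mm across and 7 mm thick, 60 g, lying flat on the bench. Origin: centre of its underside, z up. When seated its underside is 7 mm below the base's top face.
- square: Steel engineer's square, about 0.36 kg, standing on its thick stock (110 mm long in x, 16 thick, 28 high); a thin blade (22 mm wide, 5 thick) rises from its +x end to 150 mm. Origin: underside of the stock (which spans x = -40 to +70 mm), below a good place to grip it across its thickness. x points to the outer pressing face at x = +70 mm, z up along the blade.
- square_heel (a point): Outer corner of the square: underside of the stock at x = +70 mm.
- square_tip (a point): Upper end of the blade's outer edge, 150 mm above the heel.
- cup_small: Specimen cup with screw cap, 38 mm across, 66 mm tall, a bystander. Origin: centre of its underside.
- cup_large: Specimen cup with screw cap, 56 mm across, 74 mm tall, a bystander. Origin: centre of its underside.
- hex_key: L-shaped hex key, 88 x 31 mm, 6 mm thick, lying flat, a bystander. Origin: underside of its bend.
- screw_dish: Shallow glass dish 60 mm across, 14 mm high, with four screws in it, a bystander. Origin: centre of its underside.
- focus_carrier: The stand's focus carrier (white block 56 mm high with two black knobs and a ring 92 mm across), a bystander. Origin: underside of the block, ring towards -x.
- oil_bottle: Small amber bottle, 28 mm across, 60 mm tall, a bystander. Origin: centre of its underside.
- slide_box: Slide box 98 x 83 x 34 mm, a bystander. Origin: centre of its underside.
- marker: Marker pen 135 mm long, 11 mm thick, lying flat, a bystander. Origin: underside, near its middle.
Things that resemble listed ones, but are neither listed nor needed, are in the scene too. Several things look just like the plate: the one meant starts farthest to the robot's right.

How it is judged:
By the outcome, as a careful person would: the job done as asked, in the order asked, and still so for the second after the job is handed in, while the arm keeps its last pose, push and grip.
It also fails if it takes over 72 s, if anything falls off the work surface, if the arm or the gripper's body presses on something with over 40 N, if the wrist force passes 120 N, or if a joint passes its speed limit or range.

## Working session

There is one attempt and no reset: what is moved stays moved. The work goes in short steps, Python scripts to look and compute and a tool call to move; the robot and the scene stay as the last step left them, time stands still between calls to the robot, and variables do not carry over. Pictures are saved under pics/ and viewed, and the job is handed in when it is done.

Besides the shell and the picture viewer there is one more tool, called after ">>>" by a JSON object that holds its "fn" and its "kwargs", one argument or row to a line. servo_tool: Moves the arm, as the interface text tells. Its arguments: {"type":"object","properties":{"series":{"type":"array","items":{"type":"array","items":{"type":"number"}}},"gripper":{"type":"number"},"force":{"type":"number"}},"required":["series"]}

```bash
ls; mkdir -p pics
python3 - <<'E'
from cell import r
import cv2,numpy as np
print(r.sense()); print(r.hold_point_z)
for n in ["scene","top","wrist"]:
    c=r.read_camera(n); cv2.imwrite(f"pics/{n}0.png",c["image"][:,:,::-1])
    E=c["extrinsics"]; print(n,c["mtx"].tolist(),c["D"],(-E[:3,:3].T@E[:3,3]).round(3),E[2,:3].round(3))
E
```

```text
pics
{'time': 0.0, 'joints': array([ 1.14751433,  0.61589912, -0.01260983,  1.42488146,  0.00811032,
        1.10339718, -0.04039761]), 'joint_velocities': array([ 0.00153652, -0.00083973,  0.00042454,  0.00224174, -0.00081331,
        0.00193251,  0.00060066]), 'effort': array([-1.51234185e-04, -4.58936405e+01,  2.08950355e-01, -1.65744281e+01,
       -6.10699947e-02,  2.04701041e-02,  2.34207155e-04]), 'eef_pos': array([ 0.25089236, -0.59877461,  0.21750003]), 'ee_rot': array([-0.1385137 , -0.69303794, -0.14026367,  0.69342517]), 'contact_force': array([-0.182881  ,  0.15231463,  0.03800117]), 'moment': array([-0.00652527,  0.02494158,  0.03632751]), 'opening': 1.001321247916991}
-0.0188
scene [[518.8486815770976, 0.0, 319.52286074638346], [0.0, 518.8486815770976, 190.47892898488956], [0.0, 0.0, 1.0]] [-0.0824688  0.         0.         0.         0.       ] [1.733 0.302 1.097] [-0.767 -0.184 -0.615]
top [[464.3579229813489, 0.0, 323.4905136875958], [0.0, 464.3579229813489, 195.05471299398005], [0.0, 0.0, 1.0]] [0.0123977 0.        0.        0.        0.       ] [0.418 0.011 1.637] [ 0.106 -0.009 -0.994]
wrist [[298.44791332859825, 0.0, 320.15845990827097], [0.0, 298.44791332859825, 198.17489452348565], [0.0, 0.0, 1.0]] [-0.05028533  0.          0.          0.          0.        ] [ 0.32  -0.57   0.384] [-0.243 -0.1   -0.965]
```

View pics/scene0.png

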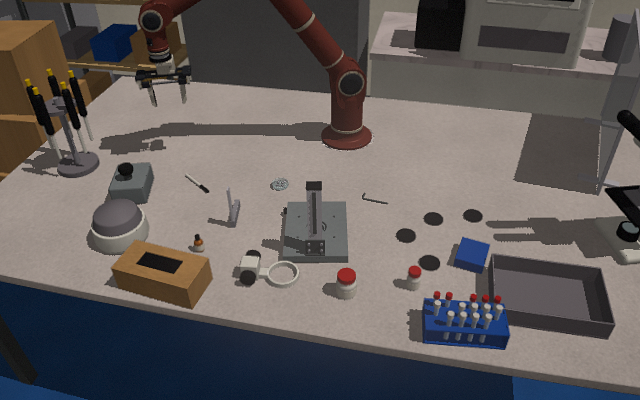

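View pics/top0.png

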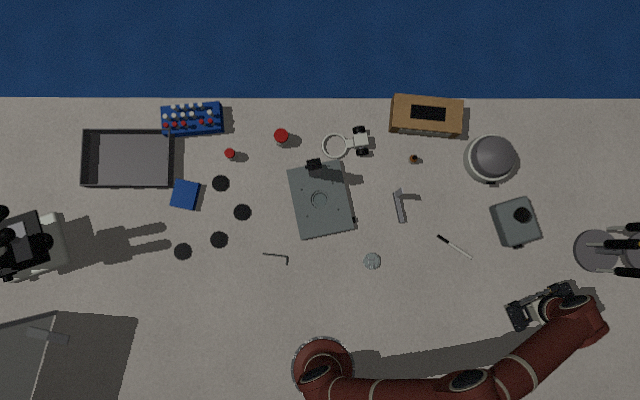

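View pics/wrist0.png

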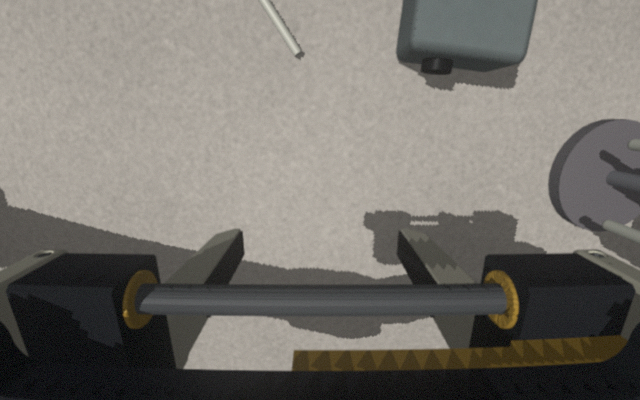

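```bash
cat > h.py <<'E'
from cell import r
import cv2,numpy as np
from scipy.spatial.transform import Rotation as R
def cam(n): return r.read_camera(n)
def ray(c,px):
    p=cv2.undistortPoints(np.array(px,float).reshape(-1,1,2),c["mtx"],c["D"]).reshape(-1,2)
    E=c["extrinsics"];d=np.c_[p,np.ones(len(p))]@E[:3,:3]
    return -E[:3,:3].T@E[:3,3],d
def onz(c,px,z):
    o,d=ray(c,px); return o+d*((z-o[2])/d[:,2])[:,None]
def proj(c,P):
    E=c["extrinsics"];rv=cv2.Rodrigues(E[:3,:3])[0]
    return cv2.projectPoints(np.array(P,float).reshape(-1,1,3),rv,E[:3,3],c["mtx"],c["D"])[0].reshape(-1,2)
def quat():
    q=r.sense()["ee_rot"]; return R.from_quat([q[1],q[2],q[3],q[0]])
E
python3 - <<'E'
from h import *
print(quat().as_matrix().round(3))
c=cam("top");im=c["image"][:,:,::-1]
cv2.imwrite("pics/t1.png",cv2.resize(im[140:260,270:430],None,fx=5,fy=5,interpolation=cv2.INTER_CUBIC))
c2=cam("scene");i2=c2["image"][:,:,::-1]
cv2.imwrite("pics/s1.png",cv2.resize(i2[170:270,210:360],None,fx=5,fy=5,interpolation=cv2.INTER_CUBIC))
g=im.max(2); roi=np.zeros_like(g); roi[165:265,165:262]=1
m=((g<70)&(roi>0)).astype(np.uint8)
n,l,st,ce=cv2.connectedComponentsWithStats(m)
for i in range(1,n):
    if st[i,4]>60: print(st[i],ce[i],onz(c,ce[i],.007).round(4))
E
```

```text
[[-0.001  0.387 -0.922]
 [ 0.002 -0.922 -0.387]
 [-1.    -0.002  0.   ]]
[165 165  18  24 258] [173.56589147 174.46899225] [[0.6655 0.5263 0.007 ]]
[212 175  18  16 225] [220.35111111 182.83111111] [[0.6359 0.3609 0.007 ]]
[192 183  14  28 173] [198.49132948 197.10404624] [[0.5852 0.4364 0.007 ]]
[234 204  18  16 233] [242.17167382 211.7167382 ] [[0.5337 0.2822 0.007 ]]
[210 231  18  17 237] [218.78059072 239.2278481 ] [[0.4376 0.3617 0.007 ]]
[174 243  18  17 241] [182.43983402 251.04979253] [[0.3969 0.4865 0.007 ]]
```

View pics/t1.png

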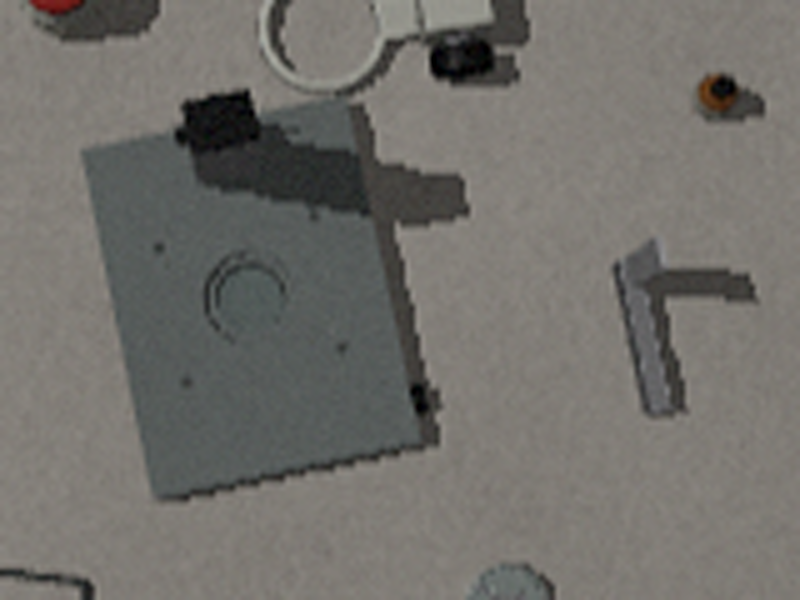

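View pics/s1.png

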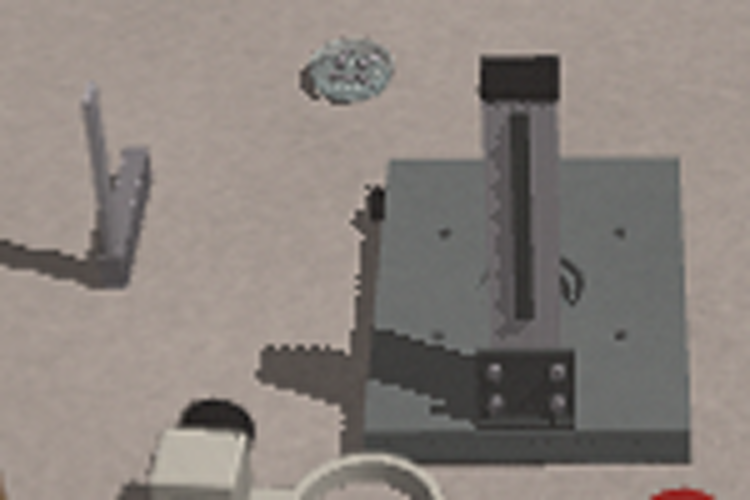

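Run:
```python
from h import *
c=cam("top");im=c["image"][:,:,::-1].astype(int)
b,g,rr=im[...,0],im[...,1],im[...,2]
print(im[185,300],im[215,330],im[180,270],im[195,320], im[213,401])
m=((b-rr>3)&(b>40)).astype(np.uint8)
roi=np.zeros_like(m); roi[150:250,275:365]=1; m*=roi
m=cv2.morphologyEx(m,cv2.MORPH_OPEN,np.ones((3,3)))
cv2.imwrite("pics/m1.png",cv2.resize((m*255)[140:260,270:430],None,fx=4,fy=4,interpolation=0))
ct=max(cv2.findContours(m,cv2.RETR_EXTERNAL,cv2.CHAIN_APPROX_NONE)[0],key=cv2.contourArea)[:,0]
W=onz(c,ct,.028)
np.save("W.npy",W)
h=cv2.convexHull((W[:,:2]*1000).astype(np.float32))
print(cv2.minAreaRect(h))
```

```text
[90 91 86] [91 93 87] [124 130 136] [89 91 82] [102 101 102]
((573.184326171875, 7.3095703125), (41.98066711425781, 45.22767639160156), 0.10598019510507584)
```

View pics/m1.png

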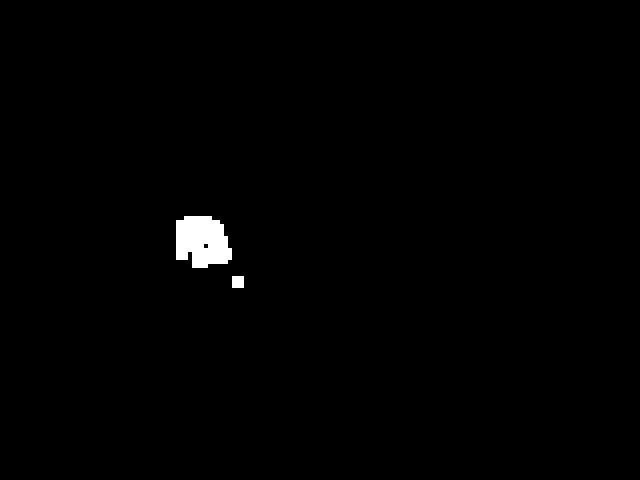

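Run:
```python
from h import *
c=cam("top");im=cv2.GaussianBlur(c["image"][:,:,::-1],(3,3),0).astype(int)
b,g,rr=im[...,0],im[...,1],im[...,2]
m=((b-rr>0)).astype(np.uint8)
roi=np.zeros_like(m); roi[150:250,275:365]=1; m*=roi
m=cv2.morphologyEx(m,cv2.MORPH_OPEN,np.ones((3,3)))
cv2.imwrite("pics/m2.png",cv2.resize((m*255)[140:260,270:430],None,fx=4,fy=4,interpolation=0))
ct=max(cv2.findContours(m,cv2.RETR_EXTERNAL,cv2.CHAIN_APPROX_NONE)[0],key=cv2.contourArea)[:,0]
W=onz(c,ct,.028)
h=cv2.convexHull((W[:,:2]*1000).astype(np.float32))
rc=cv2.minAreaRect(h);print(rc);print(cv2.boxPoints(rc), proj(c,np.c_[cv2.boxPoints(rc)/1000,np.full(4,.028)]).round(1))
```

```text
((582.1517944335938, 7.158103942871094), (256.1017150878906, 195.88778686523438), 12.415270805358887)
[[ 436.0379     75.281204]
 [ 478.1529   -116.02574 ]
 [ 728.2657    -60.964996]
 [ 686.1507    130.34195 ]] [[300.8 239.6]
 [356.1 227.3]
 [339.9 156.1]
 [285.4 167.9]]
```

View pics/m2.png

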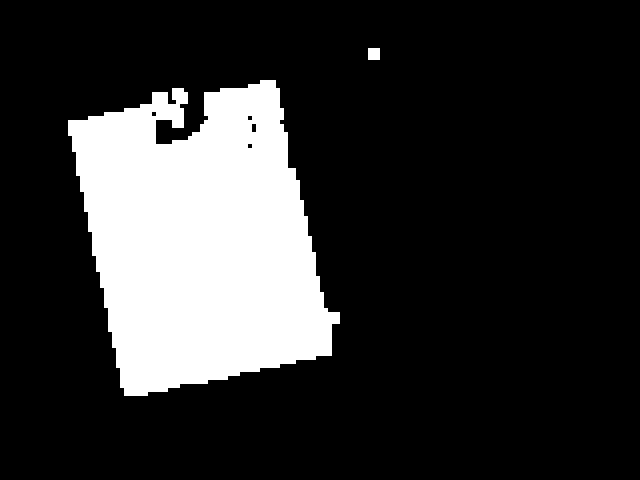

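```bash
cat >> h.py <<'E'
def Rt(yaw): # tool x down, tool z azimuth yaw
    x=np.array([0,0,-1.]);z=np.array([np.cos(yaw),np.sin(yaw),0]);return R.from_matrix(np.c_[x,np.cross(z,x),z])
def rows(P,Rs,p0=None,R0=None):
    """list of world positions, rotations -> tool rows (mm,deg)"""
    p=r.sense()["eef_pos"] if p0 is None else p0; q=quat() if R0 is None else R0
    out=[]
    for a,b in zip(P,Rs):
        d=q.inv().apply(np.array(a)-p)*1000; w=(q.inv()*b).as_rotvec(degrees=True)
        d=d.round(1);w=w.round(2); out.append(d.tolist()+w.tolist())
        p=p+q.apply(d/1000); q=q*R.from_rotvec(w,degrees=True)
    print("[%s]"%",\n".join(str([round(v,2)+0 for v in o]) for o in out)); 
    print("max",np.abs(out).max(0),"end",p.round(4))
    return p,q
E
python3 - <<'E'
from h import *
a0,a1=np.arctan2(-.5988,.2509),np.arctan2(.2822,.5337)
y0=np.deg2rad(-157.2);y1=np.deg2rad(11.5)
P=[];Q=[]
for i in range(1,21):
    s=i/20; e=s*.9+.1*(3*s*s-2*s**3)
    a=a0+(a1-a0)*e; rad=.649*(1-s)+.604*s-.155*np.sin(np.pi*s)
    z=.2175+.04*np.sin(np.pi*min(1,s*1.0))-.05*max(0,(s-.7)/.3)
    P.append([rad*np.cos(a),rad*np.sin(a),z]);Q.append(Rt(y0+(y1-y0)*s))
rows(P,Q)
E
```

```text
[[-5.4, -29.1, -47.2, -8.5, -0.01, 0.03],
[-6.1, -24.3, -48.5, -8.44, 0.0, 0.01],
[-5.8, -19.8, -49.0, -8.43, 0.0, 0.0],
[-5.3, -15.0, -49.1, -8.44, 0.01, 0.0],
[-4.8, -9.8, -48.5, -8.43, 0.0, 0.0],
[-4.1, -4.5, -47.3, -8.44, 0.0, 0.0],
[-3.2, 1.0, -45.5, -8.43, 0.0, -0.01],
[-2.4, 6.7, -43.3, -8.44, 0.0, 0.0],
[-1.5, 12.2, -40.6, -8.43, 0.0, 0.0],
[-0.5, 17.6, -37.5, -8.44, 0.0, 0.0],
[0.5, 22.9, -34.1, -8.43, -0.01, 0.0],
[1.5, 27.9, -30.4, -8.44, 0.0, 0.0],
[2.4, 32.5, -26.4, -8.43, 0.0, 0.0],
[3.2, 36.8, -22.2, -8.44, 0.0, 0.0],
[12.4, 40.5, -17.9, -8.43, 0.0, 0.0],
[13.1, 43.7, -13.7, -8.44, 0.0, 0.01],
[13.7, 46.4, -9.2, -8.43, 0.0, 0.0],
[14.2, 48.2, -5.1, -8.44, 0.0, 0.0],
[14.4, 49.5, -0.9, -8.43, 0.0, 0.0],
[14.6, 50.0, 3.0, -8.44, 0.0, 0.0]]
max [1.46e+01 5.00e+01 4.91e+01 8.50e+00 1.00e-02 3.00e-02] end [0.5339 0.2823 0.1675]
```

>>> {"fn": "servo_tool", "kwargs": {
  "series": [
    [-5.4,-29.1,-47.2,-8.5,0,0],
    [-6.1,-24.3,-48.5,-8.44,0,0],
    [-5.8,-19.8,-49.0,-8.43,0,0],
    [-5.3,-15.0,-49.1,-8.44,0,0],
    [-4.8,-9.8,-48.5,-8.43,0,0],
    [-4.1,-4.5,-47.3,-8.44,0,0],
    [-3.2,1.0,-45.5,-8.43,0,0],
    [-2.4,6.7,-43.3,-8.44,0,0],
    [-1.5,12.2,-40.6,-8.43,0,0],
    [-0.5,17.6,-37.5,-8.44,0,0],
    [0.5,22.9,-34.1,-8.43,0,0],
    [1.5,27.9,-30.4,-8.44,0,0],
    [2.4,32.5,-26.4,-8.43,0,0],
    [3.2,36.8,-22.2,-8.44,0,0],
    [12.4,40.5,-17.9,-8.43,0,0],
    [13.1,43.7,-13.7,-8.44,0,0],
    [13.7,46.4,-9.2,-8.43,0,0],
    [14.2,48.2,-5.1,-8.44,0,0],
    [14.4,49.5,-0.9,-8.43,0,0],
    [14.6,50.0,3.0,-8.44,0,0]
  ],
  "gripper": -1
}}

```text
time: 2.85
eef_pos: [0.5347, 0.2832, 0.1672]
ee_rot: [0.704, -0.072, 0.703, 0.072]
contact_force: [-0.2, -0.2, 0.7]
opening: 1.002
```

>>> {"fn": "servo_tool", "kwargs": {
  "series": [
    [0,0,0,0,0,0],
    [0,0,0,0,0,0]
  ]
}}

```text
time: 3.1
eef_pos: [0.5343, 0.2813, 0.1676]
ee_rot: [0.704, -0.071, 0.704, 0.07]
contact_force: [-0.3, -1.0, 0.4]
opening: 1.001
```

Run:
```python
from h import *
c=cam("wrist");im=c["image"][:,:,::-1]
cv2.imwrite("pics/w1.png",im)
print(r.sense()["eef_pos"],r.sense()["joints"].round(2),quat().as_matrix().round(3).tolist())
print(proj(c,[[.5337,.2822,.007]]))
```

```text
[0.53471768 0.28049157 0.16782157] [-0.06  0.71 -0.8   1.61  0.57  1.06  0.75] [[0.001, -0.197, 0.98], [-0.002, 0.98, 0.197], [-1.0, -0.002, 0.0]]
[[320.70855916 182.09586846]]
```

View pics/w1.png

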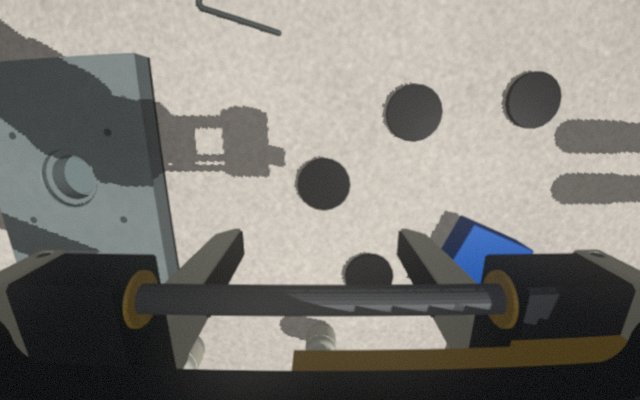

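Run:
```python
from h import *
c=cam("wrist");im=c["image"]
m=(im.max(2)<75).astype(np.uint8);roi=np.zeros_like(m);roi[145:220,285:360]=1;m*=roi
ct=max(cv2.findContours(m,cv2.RETR_EXTERNAL,cv2.CHAIN_APPROX_NONE)[0],key=cv2.contourArea)[:,0]
W=onz(c,ct,.007)[:,:2]*1000
print(cv2.minEnclosingCircle(W.astype(np.float32)),cv2.fitEllipse(W.astype(np.float32)))
print(r.sense()["eef_pos"],np.rad2deg(np.arctan2(*quat().as_matrix()[[1,0],2])))
rows([[.5335,.2815,.0035]]*1,[Rt(np.deg2rad(11.5))])
```

```text
((535.2003784179688, 285.11639404296875), 28.929656982421875) ((535.3031616210938, 285.1813049316406), (56.003841400146484, 56.80145263671875), 123.85425567626953)
[0.53490101 0.28023494 0.16805638] 11.320252434308125
[[164.6, 1.8, -1.2, -0.18, 0.04, 0.09]]
max [1.646e+02 1.800e+00 1.200e+00 1.800e-01 4.000e-02 9.000e-02] end [0.5335 0.2815 0.0035]
```

>>> {"fn": "servo_tool", "kwargs": {
  "series": [
    [30,1.5,0,0,0,0],
    [45,1.5,0,0,0,0],
    [45,0,0,0,0,0],
    [25,0,0,0,0,0],
    [12,0,0,0,0,0],
    [5,0,0,0,0,0],
    [2,0,0,0,0,0],
    [0,0,0,0,0,0]
  ]
}}

```text
time: 4.2
eef_pos: [0.5339, 0.2854, 0.0047]
ee_rot: [0.704, -0.071, 0.703, 0.071]
contact_force: [-0.5, 0.7, 0.6]
opening: 0.994
```

>>> {"fn": "servo_tool", "kwargs": {
  "series": [
    [0,0,0,0,0,0],
    [0,0,0,0,0,0],
    [0,0,0,0,0,0],
    [0,0,0,0,0,0],
    [0,0,0,0,0,0]
  ],
  "gripper": 1,
  "force": 12
}}

```text
time: 4.82
eef_pos: [0.5334, 0.2852, 0.0039]
ee_rot: [0.704, -0.071, 0.704, 0.071]
contact_force: [0.4, -0.4, 0.5]
opening: 0.638
```

Run:
```python
from h import *
c=cam("wrist");im=c["image"][:,:,::-1]
cv2.imwrite("pics/w2.png",im)
s=r.sense();print(s["eef_pos"],s["opening"],s["contact_force"])
```

```text
[0.53337718 0.28515324 0.00386338] 0.6320147391235248 [-0.27138737 -0.80654846  0.16192572]
```

View pics/w2.png

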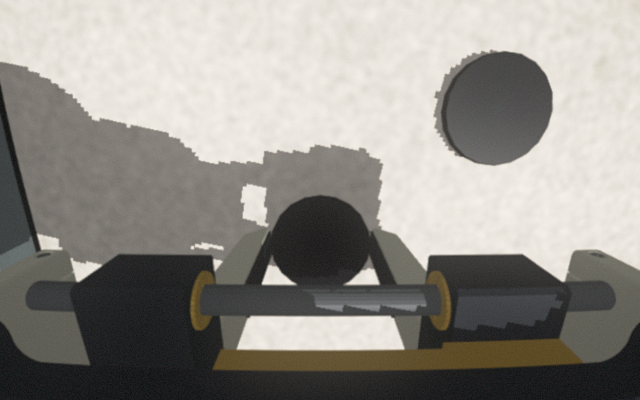

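>>> {"fn": "servo_tool", "kwargs": {
  "series": [
    [-10,0,0,0,0,0],
    [-40,0,0,0,0,0],
    [-50,0,0,0,0,0],
    [-20,0,0,0,0,0],
    [0,0,0,0,0,0],
    [0,0,0,0,0,0]
  ]
}}

```text
time: 5.62
eef_pos: [0.5326, 0.2839, 0.122]
ee_rot: [0.703, -0.072, 0.705, 0.07]
contact_force: [0.2, 0.8, -1.8]
opening: 0.635
```

Run:
```python
from h import *
c=cam("wrist");im=c["image"]
cv2.imwrite("pics/w3.png",im[:,:,::-1])
s=r.sense();print(s["eef_pos"],s["opening"],s["contact_force"])
m=(im.max(2)<60).astype(np.uint8);roi=np.zeros_like(m);roi[185:284,278:366]=1;m*=roi
ct=max(cv2.findContours(m,cv2.RETR_EXTERNAL,cv2.CHAIN_APPROX_NONE)[0],key=cv2.contourArea)[:,0]
ct=ct[(ct[:,1]<275)]
W=(onz(c,ct,s["eef_pos"][2]+.0033)-s["eef_pos"])@quat().as_matrix()*1000
top=W[np.argsort(ct[:,1])][:]
el=cv2.fitEllipse(W[:,1:].astype(np.float32));print("tool y,z",el, W.min(0),W.max(0), ct.min(0),ct.max(0))
```

```text
[0.53251502 0.28393207 0.12177507] 0.6362692750446427 [ 0.56433979 -0.04318569 -0.6570548 ]
tool y,z ((1.00937020778656, 2.862128257751465), (54.061397552490234, 61.7243537902832), 176.99075317382812) [ -3.41284937 -25.06682434 -27.55356518] [-3.19405289 27.74618896 21.45686351] [278 197] [365 274]
```

View pics/w3.png

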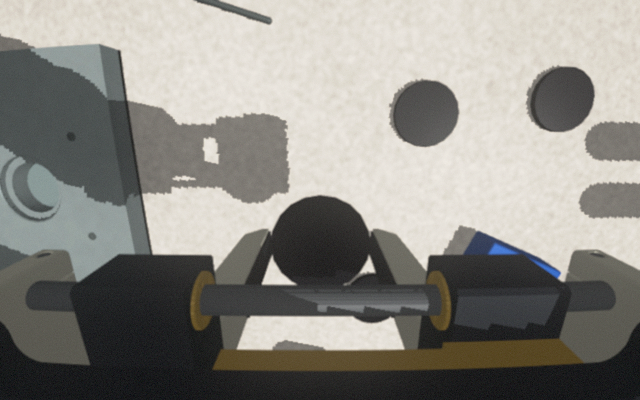

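```bash
cat >> h.py <<'E'
from scipy.optimize import least_squares
def plate_in_tool(c,s,rmax=232,show=True):
    im=c["image"]; m=(im.max(2)<70).astype(np.uint8);roi=np.zeros_like(m);roi[180:270,270:372]=1;m*=roi
    ct=max(cv2.findContours(m,cv2.RETR_EXTERNAL,cv2.CHAIN_APPROX_NONE)[0],key=cv2.contourArea)[:,0]
    # top-of-column profile
    cols=range(290,354); pts=np.array([[x,ct[ct[:,0]==x][:,1].min()-.5] for x in cols if (ct[:,0]==x).any()],float)
    pts=pts[pts[:,1]<rmax]
    q=quat().as_matrix()
    res=[]
    for h in (-.0037,.0033):
        W=(onz(c,pts,s["eef_pos"][2]+h)-s["eef_pos"])@q*1000
        f=least_squares(lambda p:np.hypot(W[:,1]-p[0],W[:,2]-p[1])-30,[0,3],loss="soft_l1")
        res.append((f.x.round(2),np.abs(f.fun).mean().round(2)))
    print(len(pts),pts[[0,len(pts)//2,-1]].tolist(),"bottom/top plane centre (tool y,z):",res)
    return res
E
python3 - <<'E'
from h import *
plate_in_tool(cam("wrist"),r.sense())
E
```

```text
64 [[290.0, 205.5], [322.0, 196.5], [353.0, 209.5]] bottom/top plane centre (tool y,z): [(array([0.15, 3.77]), np.float64(0.18)), (array([0.11, 1.97]), np.float64(0.2))]
```

Run:
```python
from h import *
c=cam("top")
print("hole~",onz(c,[[319,199.6]],.028).round(4))
# edges hand from zoom t1 (left edge, front edge)
Z=lambda a:[[270+x/5,140+y/5] for x,y in a]
L=onz(c,Z([(84,152),(155,498)]),.028); F=onz(c,Z([(155,496),(405,455)]),.028)
d=L[0]-L[1];print(np.rad2deg(np.arctan2(d[1],d[0])),np.linalg.norm(d)); d=F[0]-F[1];print(np.rad2deg(np.arctan2(d[1],d[0]))-90,L,F)
y=np.deg2rad(11.5);h=onz(c,[[319,199.6]],.028)[0]
t=h+80e-3*np.array([-np.sin(y),np.cos(y),0])-np.array([.01,0,0]);t[2]=.13
print(t); p0=r.sense()["eef_pos"]
rows([p0+(t-p0)*s for s in (.15,.4,.7,.92,1)],[Rt(y)]*5)
```

```text
hole~ [[0.5745 0.0125 0.028 ]]
11.908044706885788 0.24655711883727846
9.270310333713539 [[0.67721996 0.1253529  0.028     ]
 [0.43596874 0.07447792 0.028     ]] [[ 0.43734138  0.0744847   0.028     ]
 [ 0.46552682 -0.09819452  0.028     ]]
[0.54859353 0.0909177  0.13      ]
[[-1.2, -28.9, -3.4, 0.01, -0.18, 0.06],
[-2.0, -48.2, -5.8, 0.0, 0.0, 0.0],
[-2.4, -57.8, -6.8, 0.0, 0.0, 0.0],
[-1.7, -42.4, -5.1, 0.0, 0.0, 0.0],
[-0.7, -15.5, -1.8, 0.0, 0.0, 0.0]]
max [2.40e+00 5.78e+01 6.80e+00 1.00e-02 1.80e-01 6.00e-02] end [0.5486 0.0909 0.13  ]
```

>>> {"fn": "servo_tool", "kwargs": {
  "series": [
    [-1.2,-28.9,-3.4,0,-0.18,0],
    [-2.0,-48.2,-5.8,0,0,0],
    [-2.4,-57.8,-6.8,0,0,0],
    [-1.7,-42.4,-5.1,0,0,0],
    [-0.7,-15.5,-1.8,0,0,0],
    [0,0,0,0,0,0],
    [0,0,0,0,0,0]
  ]
}}

```text
time: 6.65
eef_pos: [0.549, 0.0944, 0.1319]
ee_rot: [0.705, -0.071, 0.702, 0.073]
contact_force: [0.8, 0.1, -1.1]
opening: 0.634
```

Run:
```python
from h import *
c=cam("wrist");im=c["image"][:,:,::-1]
cv2.imwrite("pics/w4.png",im);s=r.sense();print(s["eef_pos"])
np.savez("w4.npz",**c)
plate_in_tool(c,s)
cv2.imwrite("pics/w4z.png",cv2.resize(im[110:260,90:260],None,fx=4,fy=4,interpolation=cv2.INTER_CUBIC))
```

```text
[0.54896526 0.09452079 0.1319204 ]
64 [[290.0, 205.5], [322.0, 195.5], [353.0, 209.5]] bottom/top plane centre (tool y,z): [(array([0.1, 3.6]), np.float64(0.2)), (array([0.05, 1.8 ]), np.float64(0.21))]
```

View pics/w4.png

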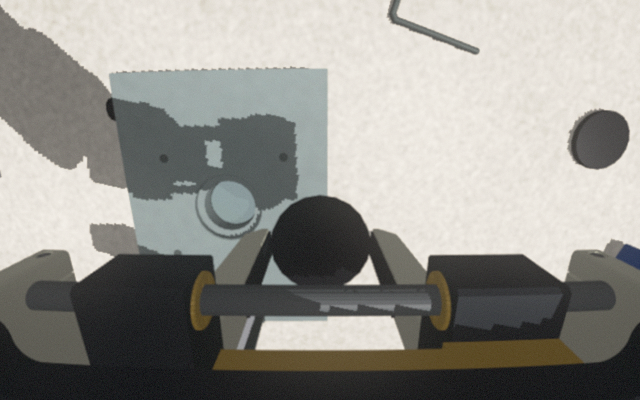

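View pics/w4z.png

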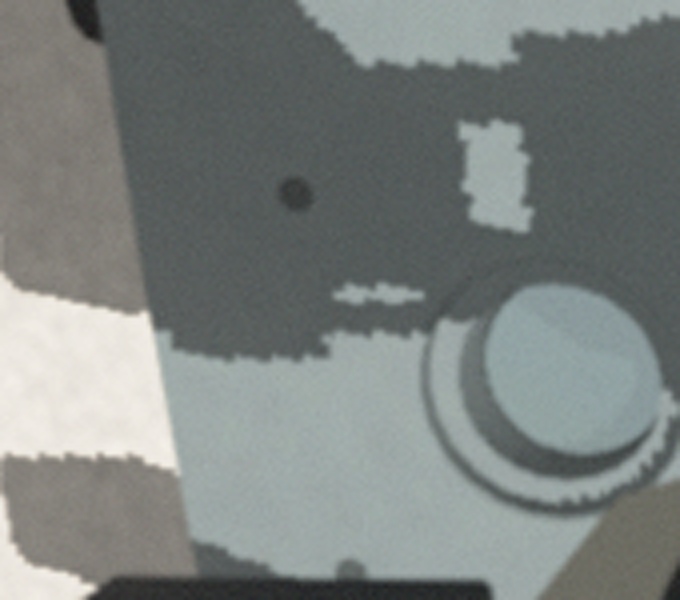

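Run:
```python
from h import *
c=dict(np.load("w4.npz"))
E=c["extrinsics"];print("cam",-E[:3,:3].T@E[:3,3])
im=cv2.cvtColor(c["image"],cv2.COLOR_RGB2GRAY).astype(float)
ctr=np.array([90+550/4,110+385/4])
# radial search: first dark edge coming from outside
pts=[]
H0=onz(c,[ctr],.028)[0]
for a in np.deg2rad(np.arange(0,360,6)):
    rad=np.arange(38,27,-.25)
    W=H0+np.c_[rad*np.cos(a),rad*np.sin(a),0*rad]/1000
    p=proj(c,W).astype(np.float32)
    v=cv2.remap(im.astype(np.float32),p[:,0][None],p[:,1][None],cv2.INTER_LINEAR)[0]
    g=np.diff(cv2.GaussianBlur(v[None],(5,1),0)[0])
    i=np.argmin(g)
    j=np.argmax(g< -2.5) if (g<-2.5).any() else None
    if j is not None:
        # strongest local min after j within 6
        k=j+np.argmin(g[j:j+6]); pts.append([np.rad2deg(a),rad[k],g[k],p[k,0],p[k,1]])
pts=np.array(pts);
for q in pts: print(q.round(1))
W=onz(c,pts[:,3:],.028)[:,:2]*1000
f=least_squares(lambda p:np.hypot(W[:,0]-p[0],W[:,1]-p[1])-32,H0[:2]*1000,loss="soft_l1",f_scale=.5)
print(H0,f.x,np.median(np.abs(f.fun)),f.fun.round(1))
```

```text
cam [0.4775884  0.07985191 0.29830619]
[  0.   34.2  -5.8 223.4 238.8]
[  6.   34.   -5.9 227.  239.1]
[ 12.   34.2  -7.  230.7 239.5]
[ 18.   34.   -6.1 234.2 239.1]
[ 24.   34.   -7.1 237.7 238.6]
[ 30.   32.8  -3.  240.6 236.6]
[ 48.   32.5  -2.9 249.4 231.9]
[ 54.   33.   -3.3 252.3 230.2]
[ 60.   33.2  -7.5 254.8 228. ]
[ 66.   33.2  -8.4 256.9 225.4]
[ 72.   33.2  -7.8 258.7 222.6]
[ 78.   33.2  -6.6 260.1 219.5]
[ 84.   33.   -8.  260.9 216.3]
[ 90.   33.   -7.6 261.7 212.9]
[ 96.   36.2  -6.1 265.4 209.9]
[198.   37.5 -10.5 219.7 167.5]
[246.   36.8  -7.3 194.1 184.3]
[264.   31.5  -6.9 195.3 196.6]
[270.   32.   -5.9 194.3 199.7]
[276.   31.8  -6.5 194.4 203.1]
[282.   32.   -6.2 194.4 206.4]
[288.   31.8  -6.  195.2 209.7]
[294.   31.8  -5.8 196.2 213. ]
[300.   32.5  -5.7 196.8 216.3]
[306.   32.2  -6.5 198.6 219.3]
[312.   32.5  -6.8 200.3 222.4]
[318.   32.5  -6.4 202.5 225.1]
[324.   33.   -5.6 204.7 228. ]
[330.   33.   -6.1 207.4 230.3]
[336.   33.   -6.2 210.4 232.4]
[342.   33.8  -6.1 213.2 234.8]
[348.   34.   -5.6 216.4 236.5]
[354.   34.   -5.7 219.9 237.7]
[0.57738614 0.01117613 0.028     ] [579.05679438  11.75140201] 0.29299289065109946 [ 0.6  0.3  0.5  0.2  0.2 -1.  -1.  -0.4 -0.1  0.1  0.2  0.4  0.3  0.5
  3.9  7.3  6.   0.3  0.6  0.2  0.3 -0.2 -0.4  0.2 -0.2 -0.1 -0.3  0.
 -0.1 -0.3  0.4  0.5  0.4]
```

Run:
```python
from h import *
c=dict(np.load("w4.npz"))
g=cv2.GaussianBlur(cv2.cvtColor(c["image"],cv2.COLOR_RGB2GRAY),(3,3),0).astype(float)
def edge_rows(rows_,lo,hi):  # strongest vertical-edge col
    o=[]
    for y in rows_:
        d=np.diff(g[y,lo:hi]); i=np.argmax(np.abs(d)); o.append([lo+i+.5,y])
    return np.array(o,float)
def edge_cols(cols,lo,hi):
    o=[]
    for x in cols:
        d=np.diff(g[lo:hi,x]); i=np.argmax(np.abs(d)); o.append([x,lo+i+.5])
    return np.array(o,float)
def line(p):
    W=onz(c,p,.028)[:,:2].astype(np.float32)
    vx,vy,x,y=cv2.fitLine(W,cv2.DIST_HUBER,0,.001,.001)[:,0]; return np.array([vx,vy]),np.array([x,y])
e1=edge_rows(range(80,190,2),315,340); v1,p1=line(e1)
e2=edge_cols(range(130,315,3),55,90); v2,p2=line(e2)
print(e1[::12],e2[::15]);a1=np.rad2deg(np.arctan2(v1[1],v1[0]));a2=np.rad2deg(np.arctan2(v2[1],v2[0]));print(a1,a2)
h=np.array([.5791,.0117])
n1=np.array([-v1[1],v1[0]]);n2=np.array([-v2[1],v2[0]])
print("dist hole to +y edge (95):",abs((h-p1)@n1)*1000,"to front edge:",abs((h-p2)@n2)*1000)
```

```text
[[326.5  80. ]
 [327.5 104. ]
 [326.5 128. ]
 [326.5 152. ]
 [326.5 176. ]] [[130.   71.5]
 [175.   68.5]
 [220.   67.5]
 [265.   66.5]
 [310.   68.5]]
11.294091 -78.00529
dist hole to +y edge (95): 93.60654143994451 to front edge: 124.39887901041857
```

Run:
```python
from h import *
p0=r.sense()["eef_pos"];print(p0)
y=np.deg2rad(11.6)
T=[[.555,.072,.12],[.566,.04,.10],[.5735,.018,.08],[.5754,.0108,.058],[.5754,.0108,.045]]
rows(T,[Rt(y)]*5)
```

```text
[0.54896526 0.09452079 0.1319204 ]
[[11.9, -23.3, 1.3, 0.13, 0.21, -0.12],
[20.0, -33.6, 4.3, 0.0, 0.0, 0.0],
[20.0, -23.0, 2.9, 0.0, 0.0, 0.0],
[22.0, -7.4, 0.5, 0.0, 0.0, 0.0],
[13.0, 0.0, 0.0, 0.0, 0.0, 0.0]]
max [22.   33.6   4.3   0.13  0.21  0.12] end [0.5754 0.0109 0.045 ]
```

>>> {"fn": "servo_tool", "kwargs": {
  "series": [
    [11.9,-23.3,1.3,0.13,0.21,-0.12],
    [20,-33.6,4.3,0,0,0],
    [20,-23,2.9,0,0,0],
    [22,-7.4,0.5,0,0,0],
    [13,0,0,0,0,0],
    [0,0,0,0,0,0],
    [0,0,0,0,0,0],
    [0,0,0,0,0,0]
  ]
}}

```text
time: 7.7
eef_pos: [0.576, 0.0086, 0.0459]
ee_rot: [0.704, -0.071, 0.703, 0.07]
contact_force: [-0.5, 0.4, -0.7]
opening: 0.637
```

Run:
```python
from h import *
c=cam("wrist");im=c["image"][:,:,::-1];s=r.sense();print(s["eef_pos"],s["contact_force"])
cv2.imwrite("pics/w5.png",im)
cv2.imwrite("pics/w5z.png",cv2.resize(im[150:290,230:410],None,fx=4,fy=4,interpolation=cv2.INTER_CUBIC))
i=cam("scene")["image"][:,:,::-1];cv2.imwrite("pics/s5.png",cv2.resize(i[120:280,200:400],None,fx=4,fy=4,interpolation=cv2.INTER_CUBIC)[:600])
print(proj(c,[[.5791,.0117,.028]]))
a=np.linspace(0,2*np.pi,12)
print(r.sense()["eef_pos"])
```

```text
[0.57595544 0.00835113 0.04583297] [-0.80078411 -1.20655543  0.44902081]
[[322.85721652 234.12158144]]
[0.57586691 0.0081342  0.04566923]
```

View pics/w5z.png

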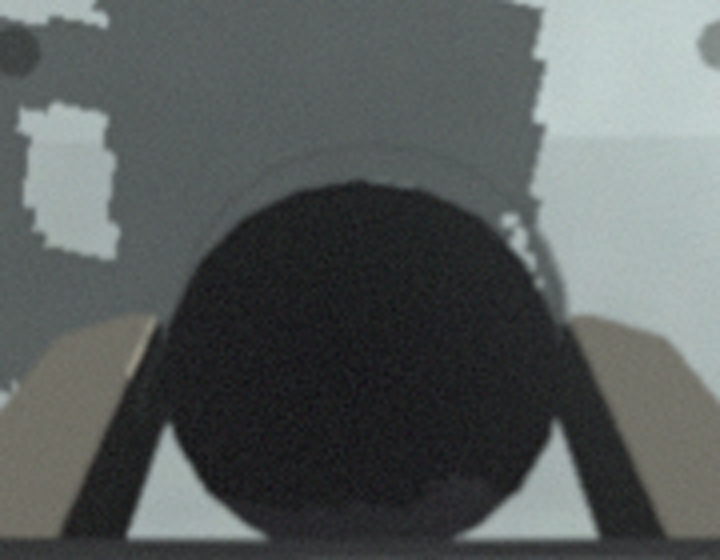

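View pics/s5.png

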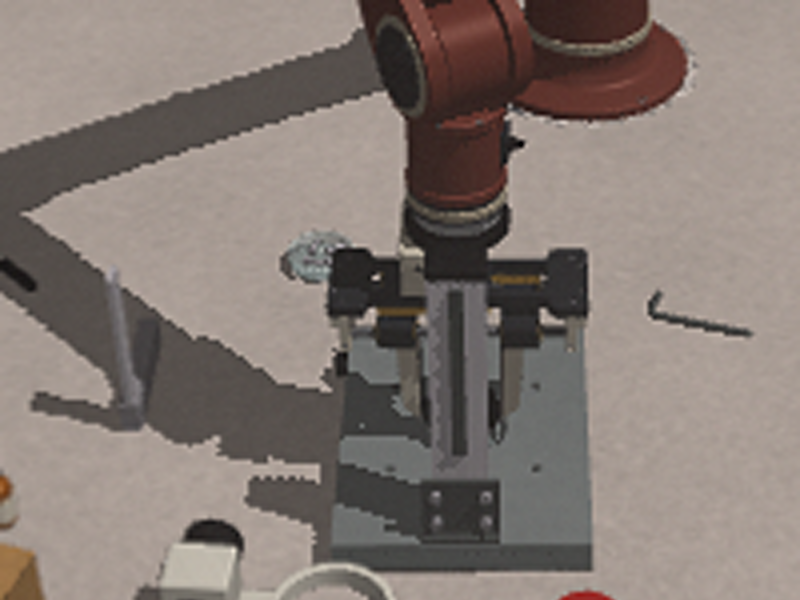

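Run:
```python
from h import *
c=cam("wrist");s=r.sense();print(s["eef_pos"])
a=plate_in_tool(c,s)
z=[(365,147),(310,155),(275,168),(235,197),(450,160),(500,185),(540,235),(560,280),(565,303)]
p=np.array([[230+x/4,150+y/4] for x,y in z])
W=(onz(c,p,.028)-s["eef_pos"])@quat().as_matrix()*1000
f=least_squares(lambda q:np.hypot(W[:,1]-q[0],W[:,2]-q[1])-32,[0,3],loss="soft_l1",f_scale=.5)
print("hole in tool",f.x,f.fun.round(2))
```

```text
[0.5757823  0.00793525 0.04554588]
64 [[290.0, 204.5], [322.0, 194.5], [353.0, 207.5]] bottom/top plane centre (tool y,z): [(array([0.65, 3.11]), np.float64(0.18)), (array([0.6 , 1.34]), np.float64(0.19))]
hole in tool [2.80046233 2.95340086] [-0.4  -0.11  0.2   0.19 -0.12  0.46 -0.09 -0.    0.07]
```

>>> {"fn": "servo_tool", "kwargs": {
  "series": [
    [4,2.2,0,0,0,0],
    [5,0,0,0,0,0],
    [0,0,0,0,0,0],
    [0,0,0,0,0,0]
  ]
}}

```text
time: 8.35
eef_pos: [0.575, 0.0098, 0.0358]
ee_rot: [0.703, -0.071, 0.704, 0.069]
contact_force: [0.5, 0.1, -0.2]
opening: 0.638
```

Run:
```python
from h import *
c=cam("wrist");im=c["image"][:,:,::-1];s=r.sense();print(s["eef_pos"],s["contact_force"])
plate_in_tool(c,s)
z=cv2.resize(im[170:250,260:380],None,fx=6,fy=6,interpolation=cv2.INTER_CUBIC)
z=cv2.convertScaleAbs(z,alpha=1.8)
cv2.imwrite("pics/w6z.png",z)
```

```text
[0.57508837 0.00982262 0.03589993] [0.31512333 0.18355653 0.15977006]
64 [[290.0, 203.5], [322.0, 194.5], [353.0, 207.5]] bottom/top plane centre (tool y,z): [(array([0.57, 2.85]), np.float64(0.19)), (array([0.53, 1.08]), np.float64(0.2))]
```

View pics/w6z.png

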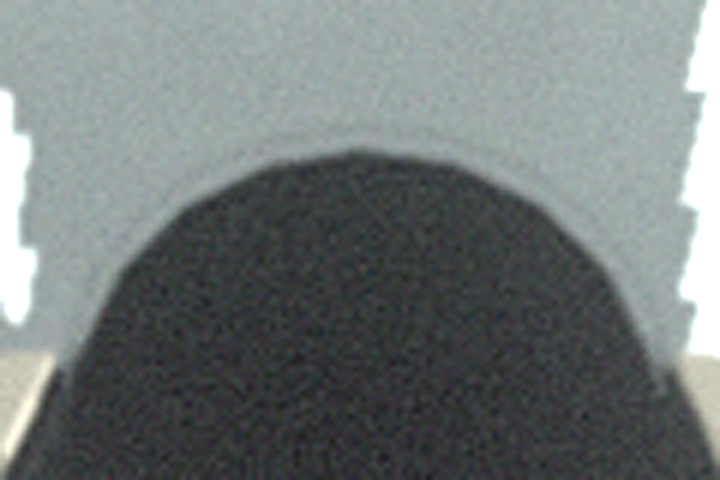

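>>> {"fn": "servo_tool", "kwargs": {
  "series": [
    [3,0.2,0.7,0,0,0],
    [3,0,0,0,0,0],
    [0,0,0,0,0,0],
    [0,0,0,0,0,0]
  ]
}}

```text
time: 8.9
eef_pos: [0.5757, 0.0102, 0.0299]
ee_rot: [0.704, -0.071, 0.704, 0.069]
contact_force: [-0.5, 0.5, -0.0]
opening: 0.636
```

Run:
```python
from h import *
c=cam("wrist");im=c["image"][:,:,::-1];s=r.sense();print(s["eef_pos"],s["contact_force"])
plate_in_tool(c,s)
z=cv2.resize(im[170:250,260:380],None,fx=6,fy=6,interpolation=cv2.INTER_CUBIC)
z=cv2.convertScaleAbs(z,alpha=1.8)
cv2.imwrite("pics/w7z.png",z)
```

```text
[0.57571739 0.01018442 0.02997996] [-0.16501114  0.38829742 -0.67040589]
64 [[290.0, 204.5], [322.0, 194.5], [353.0, 206.5]] bottom/top plane centre (tool y,z): [(array([0.69, 2.88]), np.float64(0.18)), (array([0.65, 1.11]), np.float64(0.19))]
```

View pics/w7z.png

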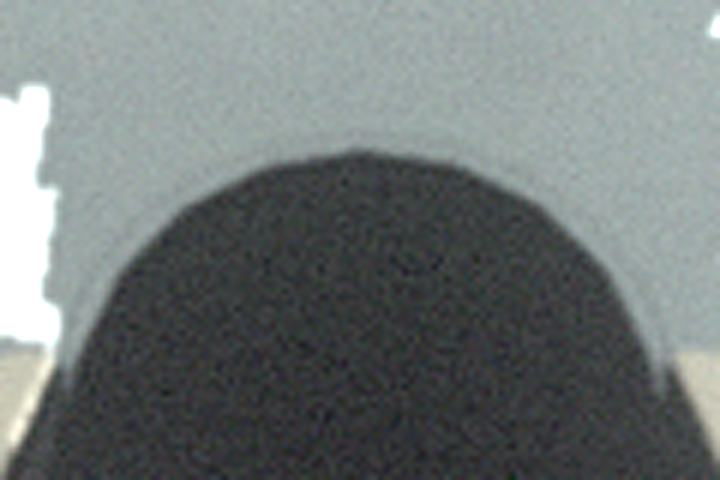

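>>> {"fn": "servo_tool", "kwargs": {
  "series": [
    [0,0,0,0,0,0],
    [0,0,0,0,0,0],
    [0,0,0,0,0,0],
    [-15,0,0,0,0,0],
    [-30,0,0,0,0,0],
    [-45,0,-10,0,0,0],
    [0,0,0,0,0,0]
  ],
  "gripper": -1
}}

```text
time: 9.82
eef_pos: [0.5679, 0.0094, 0.1243]
ee_rot: [0.706, -0.071, 0.701, 0.069]
contact_force: [-0.0, -0.4, 0.5]
opening: 1.001
```

Run:
```python
from h import *
c=cam("wrist");im=c["image"][:,:,::-1];s=r.sense();print(s["eef_pos"],s["contact_force"],s["opening"])
cv2.imwrite("pics/w8.png",im)
z=cv2.resize(im[130:260,250:390],None,fx=4.5,fy=4.5,interpolation=cv2.INTER_CUBIC)
cv2.imwrite("pics/w8z.png",cv2.convertScaleAbs(z,alpha=1.5))
```

```text
[0.56688118 0.00866238 0.12223668] [ 0.56708246 -1.24951872 -0.27099867] 1.0032245764254646
```

View pics/w8.png

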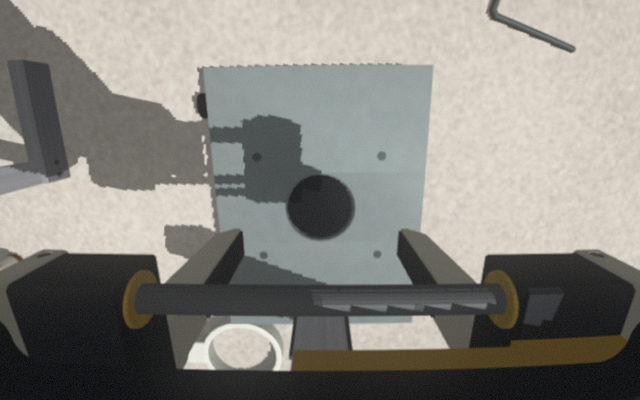

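View pics/w8z.png

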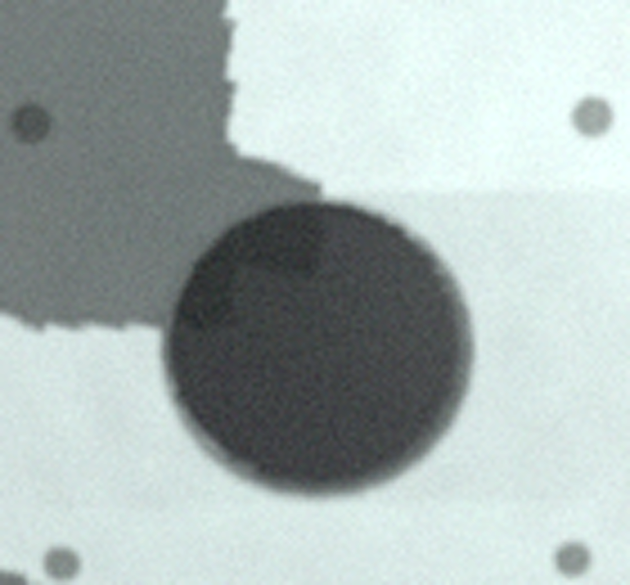

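>>> {"fn": "servo_tool", "kwargs": {
  "series": [
    [10,0,6,0,0,0],
    [30,0,6,0,0,0],
    [35,0,0,0,0,0],
    [12,0,0,0,0,0],
    [3,0,0,0,0,0],
    [0,0,0,0,0,0]
  ],
  "gripper": 1
}}

```text
time: 10.62
eef_pos: [0.5781, 0.0107, 0.0304]
ee_rot: [0.704, -0.071, 0.703, 0.069]
contact_force: [-0.9, -0.3, 0.6]
opening: 0.404
```

>>> {"fn": "servo_tool", "kwargs": {
  "series": [
    [2,0,0,0,0,0],
    [0,0,0,0,0,0]
  ]
}}

```text
time: 10.88
eef_pos: [0.578, 0.0104, 0.0285]
ee_rot: [0.704, -0.071, 0.703, 0.069]
contact_force: [-0.5, -0.2, -0.5]
opening: 0.188
```

>>> {"fn": "servo_tool", "kwargs": {
  "series": [
    [2,0,0,0,0,0],
    [0,0,0,0,0,0]
  ]
}}

```text
time: 11.12
eef_pos: [0.5791, 0.0122, 0.0284]
ee_rot: [0.705, -0.071, 0.702, 0.07]
contact_force: [-1.8, 0.9, 9.0]
opening: 0.01
```

>>> {"fn": "servo_tool", "kwargs": {
  "series": [
    [-20,0,0,0,0,0],
    [-50,0,-8,0,0,0],
    [-50,0,-8,0,0,0],
    [-30,0,0,0,0,0]
  ]
}}

```text
time: 11.62
eef_pos: [0.5622, 0.0079, 0.1795]
ee_rot: [0.705, -0.071, 0.703, 0.069]
contact_force: [-0.2, -0.1, -0.8]
opening: 0.006
```

Run:
```python
from h import *
c=cam("top");im=c["image"][:,:,::-1]
cv2.imwrite("pics/t9.png",cv2.convertScaleAbs(cv2.resize(im[170:240,370:440],None,fx=8,fy=8,interpolation=cv2.INTER_CUBIC),alpha=1.3))
P=onz(c,[[401.6,221.6],[396,193]],.028);d=P[1]-P[0];print(P.round(4),np.rad2deg(np.arctan2(d[1],d[0])),np.linalg.norm(d))
cw=cam("wrist");cv2.imwrite("pics/w9.png",cw["image"][:,:,::-1]);print(r.sense()["eef_pos"])
```

```text
[[ 0.4981 -0.2739  0.028 ]
 [ 0.5978 -0.2562  0.028 ]] 10.077893223306061 0.1013327134777042
[0.56410108 0.00847267 0.18049534]
```

View pics/t9.png

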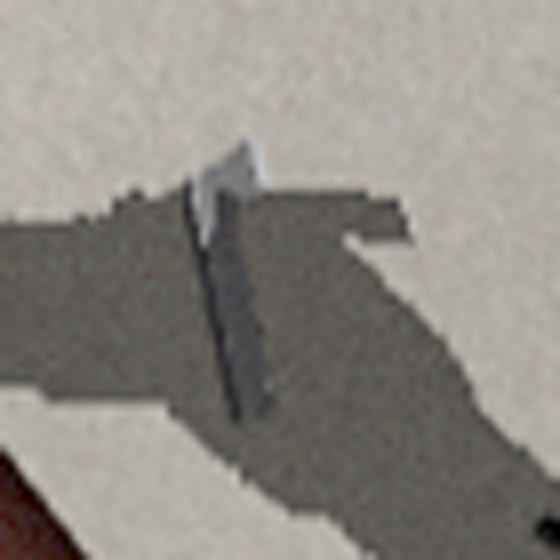

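View pics/w9.png

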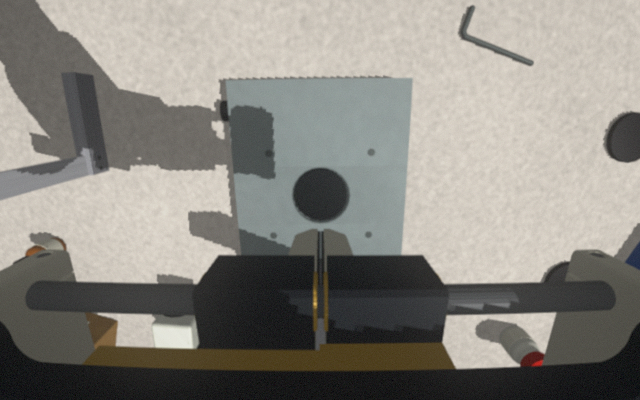

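Run:
```python
from h import *
p0=r.sense()["eef_pos"];print(p0)
t=np.array([.52,-.267,.185]);
rows([p0+(t-p0)*s for s in (.12,.32,.54,.76,.92,1)],[Rt(np.deg2rad(a)) for a in (11.5,11,10.5,10,10,10)])
```

```text
[0.56410108 0.00847267 0.18049534]
[[-0.5, -31.4, -11.7, -0.14, 0.44, 0.18],
[-0.9, -52.2, -19.6, 0.5, 0.0, 0.0],
[-1.0, -57.6, -21.1, 0.5, 0.0, 0.0],
[-1.0, -57.9, -20.6, 0.5, 0.0, 0.0],
[-0.7, -42.1, -14.6, 0.0, 0.0, 0.0],
[-0.4, -21.1, -7.3, 0.0, 0.0, 0.0]]
max [ 1.   57.9  21.1   0.5   0.44  0.18] end [ 0.52  -0.267  0.185]
```

>>> {"fn": "servo_tool", "kwargs": {
  "series": [
    [-0.5,-31.4,-11.7,-0.1,0.4,0.2],
    [-0.9,-52.2,-19.6,0.5,0,0],
    [-1,-57.6,-21.1,0.5,0,0],
    [-1,-57.9,-20.6,0.5,0,0],
    [-0.7,-42.1,-14.6,0,0,0],
    [-0.4,-21.1,-7.3,0,0,0],
    [0,0,0,0,0,0],
    [0,0,0,0,0,0]
  ],
  "gripper": -1
}}

```text
time: 12.72
eef_pos: [0.5179, -0.2658, 0.1806]
ee_rot: [0.702, -0.061, 0.707, 0.063]
contact_force: [0.1, 0.2, 0.5]
opening: 0.817
```

Run:
```python
from h import *
cw=cam("wrist");s=r.sense();np.savez("w10.npz",pos=s["eef_pos"],**cw);im=cw["image"][:,:,::-1];cv2.imwrite("pics/w10.png",im);print(s["eef_pos"],quat().as_matrix()[:,2],s["opening"])
cv2.imwrite("pics/w10z.png",cv2.resize(im[80:230,240:400],None,fx=4,fy=4,interpolation=cv2.INTER_CUBIC))
ct=cam("top");i=ct["image"][:,:,::-1]; cv2.imwrite("pics/t10.png",cv2.resize(i[150:250,270:430],None,fx=5,fy=5,interpolation=cv2.INTER_CUBIC))
```

```text
[ 0.51812515 -0.26550432  0.18080017] [ 0.98429135  0.17639922 -0.00733865] 0.8609930801515714
```

View pics/w10.png

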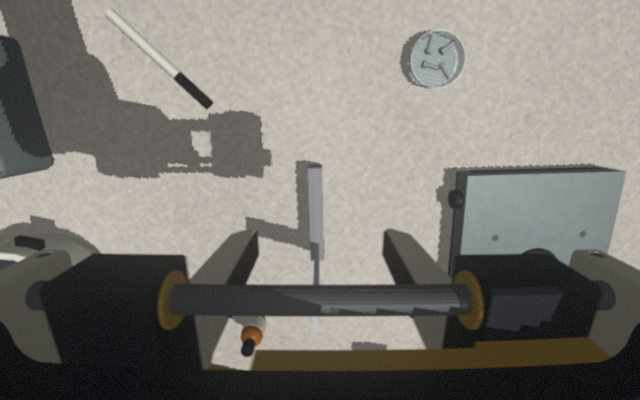

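View pics/w10z.png

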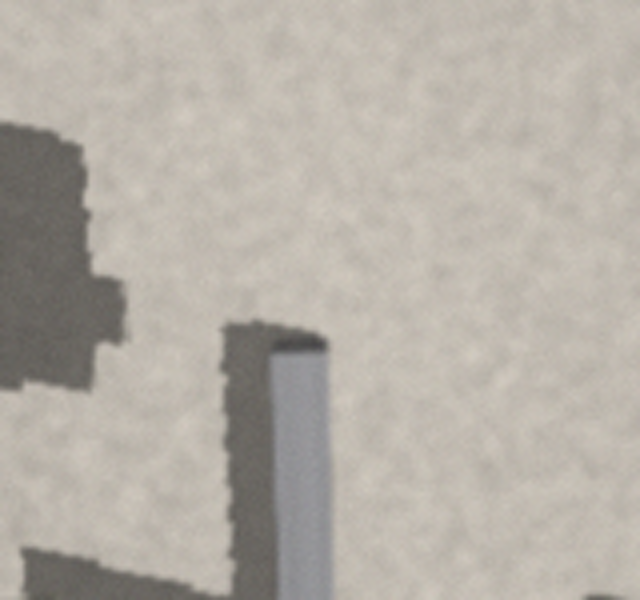

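View pics/t10.png

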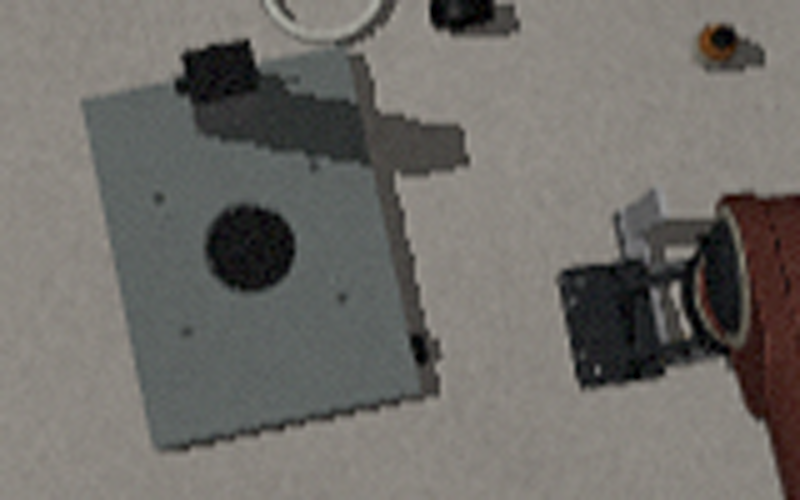

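Run:
```python
from h import *
d=np.load("w10.npz");c={k:d[k] for k in d.files};pos=d["pos"]
z=[(271,352),(280,595),(328,350),(332,595)]
W=onz(c,[[240+x/4,80+y/4] for x,y in z],.028);print(W.round(4))
for a,b in((0,1),(2,3)):
    v=W[b]-W[a];print(np.rad2deg(np.arctan2(v[1],v[0])))
print("width",np.linalg.norm(W[0]-W[2]))
m=(W[0]+W[2])/2; v=(W[1]+W[3])/2-m; v/=np.linalg.norm(v); o=m+.04*v; print("near",m,"origin",o,"yaw",np.rad2deg(np.arctan2(v[1],v[0])))
p0=r.sense()["eef_pos"]
t=np.array([o[0],o[1],.005]);rows([t],[Rt(np.deg2rad(9.5))])
```

```text
[[ 0.5014 -0.2812  0.028 ]
 [ 0.5699 -0.2671  0.028 ]
 [ 0.4982 -0.2661  0.028 ]
 [ 0.5674 -0.2525  0.028 ]]
11.601783933889193
11.13510107212736
width 0.015409800917706959
near [ 0.4998286  -0.27367845  0.028     ] origin [ 0.53904392 -0.26579437  0.028     ] yaw 11.367548507291797
[[175.8, -4.3, 21.7, 0.67, -0.42, -0.12]]
max [1.758e+02 4.300e+00 2.170e+01 6.700e-01 4.200e-01 1.200e-01] end [ 0.539  -0.2658  0.005 ]
```

>>> {"fn": "servo_tool", "kwargs": {
  "series": [
    [10,-2.3,10,-0.6,-0.2,0],
    [30,-2,11.7,-0.5,-0.2,0],
    [50,0,0,0,0,0],
    [45,0,0,0,0,0],
    [25,0,0,0,0,0],
    [12,0,0,0,0,0],
    [3.5,0,0,0,0,0],
    [0,0,0,0,0,0]
  ]
}}

```text
time: 13.82
eef_pos: [0.5405, -0.2678, 0.006]
ee_rot: [0.704, -0.068, 0.703, 0.069]
contact_force: [-0.3, 0.7, 0.1]
opening: 1.002
```

Run:
```python
from h import *
cw=cam("wrist");s=r.sense();im=cw["image"][:,:,::-1];cv2.imwrite("pics/w11.png",im);print(s["eef_pos"],s["contact_force"],np.rad2deg(np.arctan2(*quat().as_matrix()[[1,0],2])),quat().as_matrix().round(3)[:,0])
```

```text
[ 0.54057637 -0.26793827  0.00626497] [ 0.77367504 -0.15953279 -0.37727537] 11.084664377537871 [ 0.001  0.001 -1.   ]
```

View pics/w11.png

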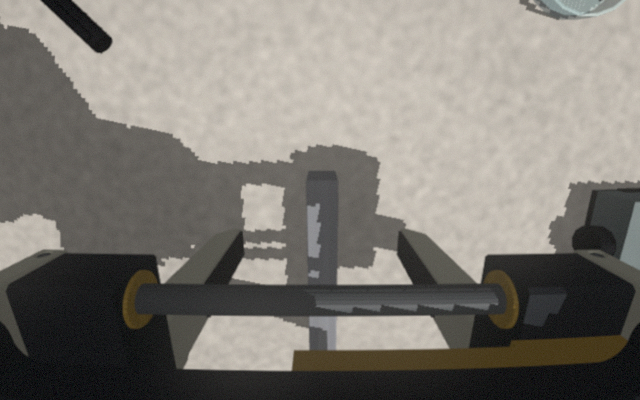

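>>> {"fn": "servo_tool", "kwargs": {
  "series": [
    [0,0,0,0,0,0],
    [0,0,0,0,0,0],
    [0,0,0,0,0,0],
    [0,0,0,0,0,0],
    [0,0,0,0,0,0],
    [0,0,0,0,0,0],
    [0,0,0,0,0,0]
  ],
  "gripper": 1,
  "force": 55
}}

```text
time: 14.75
eef_pos: [0.5396, -0.2678, 0.0052]
ee_rot: [0.704, -0.068, 0.704, 0.069]
contact_force: [-0.1, -0.2, 0.5]
opening: 0.295
```

Run:
```python
from h import *
s=r.sense();print(s["eef_pos"],s["contact_force"],s["opening"]*93,np.rad2deg(np.arctan2(*quat().as_matrix()[[1,0],2])),quat().as_matrix().round(3)[:,0])
p0=s["eef_pos"]
# stand frame
y=np.deg2rad(11.6);ex=np.array([np.cos(y),np.sin(y),0]);hole=np.array([.5788,.0112,0])
foot=hole+.085*ex;print("foot",foot)
```

```text
[ 0.53963334 -0.26784719  0.00516929] [-0.05280431 -0.207415    0.45576204] 27.479007914830152 11.078365912044807 [-0.001  0.001 -1.   ]
foot [0.6620639  0.02829162 0.        ]
```

>>> {"fn": "servo_tool", "kwargs": {
  "series": [
    [0,0,0,0,0,0],
    [0,0,0,0,0,0],
    [0,0,0,0,0,0],
    [0,0,0,0,0,0]
  ]
}}

```text
time: 15.25
eef_pos: [0.5396, -0.2674, 0.0052]
ee_rot: [0.704, -0.068, 0.704, 0.069]
contact_force: [0.1, 1.5, 0.5]
opening: 0.169
```

Run:
```python
from h import *
s=r.sense();print(s["eef_pos"],s["contact_force"],s["opening"]*93,np.rad2deg(np.arctan2(*quat().as_matrix()[[1,0],2])))
```

```text
[ 0.53956858 -0.26739943  0.00520435] [0.14257482 1.50470704 0.52822787] 15.757462184181508 11.091075563603779
```

Run:
```python
from h import *
p0=r.sense()["eef_pos"]
t=np.array([.562,.008,.075]); a=Rt(np.deg2rad(11.6))
P=[p0+[0,0,.02],p0+[0,0,.06]]+[np.array([*(p0[:2]+(t-p0)[:2]*s),.073]) for s in (.1,.28,.48,.68,.86,.96,1)]
rows(P,[a]*9)
```

```text
[[-20.0, 0.0, 0.0, -0.51, -0.03, -0.12],
[-40.0, 0.0, 0.0, 0.0, 0.0, 0.0],
[-7.8, 26.6, 7.7, 0.0, 0.0, 0.0],
[0.0, 47.7, 13.9, 0.0, 0.0, 0.0],
[0.0, 53.1, 15.5, 0.0, 0.0, 0.0],
[0.0, 53.0, 15.5, 0.0, 0.0, 0.0],
[0.0, 47.8, 13.9, 0.0, 0.0, 0.0],
[0.0, 26.5, 7.7, 0.0, 0.0, 0.0],
[0.0, 10.6, 3.1, 0.0, 0.0, 0.0]]
max [4.00e+01 5.31e+01 1.55e+01 5.10e-01 3.00e-02 1.20e-01] end [0.562 0.008 0.073]
```

>>> {"fn": "servo_tool", "kwargs": {
  "series": [
    [-20,0,0,-0.5,0,-0.1],
    [-40,0,0,0,0,0],
    [-7.8,26.6,7.7,0,0,0],
    [0,47.7,13.9,0,0,0],
    [0,53,15.5,0,0,0],
    [0,53,15.5,0,0,0],
    [0,47.8,13.9,0,0,0],
    [0,26.5,7.7,0,0,0],
    [0,10.6,3.1,0,0,0],
    [0,0,0,0,0,0],
    [0,0,0,0,0,0]
  ]
}}

```text
time: 16.62
eef_pos: [0.5621, 0.0047, 0.0726]
ee_rot: [0.703, -0.071, 0.704, 0.069]
contact_force: [0.5, -0.7, -4.2]
opening: 0.168
```

Run:
```python
from h import *
s=r.sense();print(s["eef_pos"],s["contact_force"],s["opening"]*93,np.rad2deg(np.arctan2(*quat().as_matrix()[[1,0],2])))
for n in("wrist","top","scene"):
    c=cam(n);im=c["image"][:,:,::-1]
    if n=="top": im=cv2.resize(im[150:250,260:400],None,fx=5,fy=5,interpolation=cv2.INTER_CUBIC)
    if n=="scene": im=cv2.resize(im[150:270,230:370],None,fx=5,fy=5,interpolation=cv2.INTER_CUBIC)
    cv2.imwrite(f"pics/{n}12.png",im)
```

```text
[0.56207527 0.00471117 0.07260188] [ 0.48813025 -0.67084726 -4.1719164 ] 15.603421545150393 11.397271656048202
```

View pics/wrist12.png

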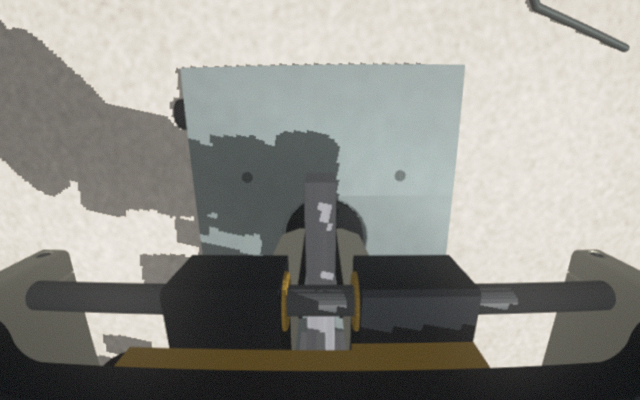

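View pics/top12.png

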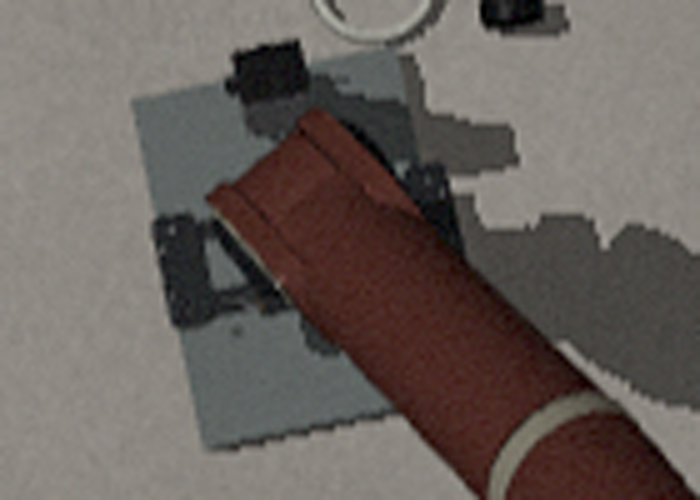

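View pics/scene12.png

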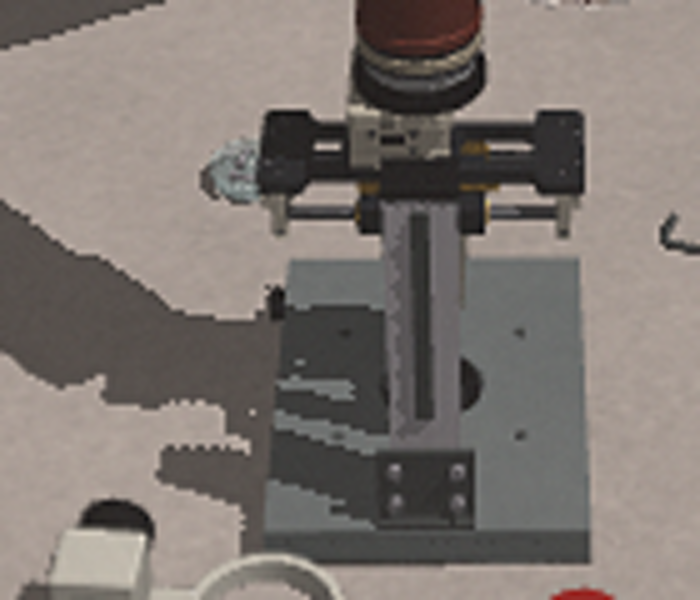

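```bash
cat >> h.py <<'E'
def stand_in_tool(c,s,r0=75,r1=250,zt=.028,Lr=(165,230),Rr=(430,480)):
    g=cv2.GaussianBlur(c["image"],(3,3),0).astype(float); col=g[...,2]-g[...,0] # blue - red
    im=c["image"].astype(float)
    L=[];Rr_=[]
    for y in range(r0,r1,3):
        a=col[y,Rr[0]:Rr[1]]; d=np.abs(np.diff(cv2.GaussianBlur(a[None],(5,1),0)[0])); Rr_.append([Rr[0]+d.argmax()+.5,y])
        a=col[y,Lr[0]:Lr[1]]; d=np.abs(np.diff(cv2.GaussianBlur(a[None],(5,1),0)[0])); L.append([Lr[0]+d.argmax()+.5,y])
    q=quat().as_matrix(); out=[]
    for P in (L,Rr_):
        W=((onz(c,np.array(P),zt)-s["eef_pos"])@q*1000)[:,1:].astype(np.float32)
        vx,vy,x,y=cv2.fitLine(W,cv2.DIST_HUBER,0,.3,.001)[:,0]
        if vy<0: vx,vy=-vx,-vy
        out.append((np.rad2deg(np.arctan2(vx,vy)),x-y*vx/vy, np.median(np.abs((W[:,0]-x)*vy-(W[:,1]-y)*vx))))
    print("edges: angle(tool y per z,deg), y at z=0, resid:",np.round(out,2),"mid y",(out[0][1]+out[1][1])/2,"width",out[1][1]-out[0][1])
E
python3 - <<'E'
from h import *
c=cam("wrist");s=r.sense();stand_in_tool(c,s)
E
```

```text
edges: angle(tool y per z,deg), y at z=0, resid: [[  0.82 -93.52   0.23]
 [  0.61  96.88   0.16]] mid y 1.6779022 width 190.39494
```

Run:
```python
from h import *
c=cam("wrist");s=r.sense();im=c["image"][:,:,::-1]
cv2.imwrite("pics/w12z.png",cv2.convertScaleAbs(cv2.resize(im[165:260,280:370],None,fx=6,fy=6,interpolation=cv2.INTER_CUBIC),alpha=1.5))
g=cv2.cvtColor(c["image"],cv2.COLOR_RGB2GRAY).astype(float)
for y in range(180,230,6): print(y,g[y,296:345].astype(int).tolist())
```

```text
180 [86, 87, 87, 82, 83, 87, 86, 87, 88, 83, 80, 82, 81, 75, 81, 81, 80, 77, 84, 81, 80, 80, 86, 82, 81, 80, 81, 82, 84, 84, 82, 81, 83, 80, 78, 83, 85, 81, 80, 82, 94, 133, 169, 174, 174, 176, 176, 176, 176]
186 [83, 86, 86, 86, 86, 84, 88, 85, 87, 88, 95, 91, 94, 93, 95, 93, 90, 91, 95, 95, 93, 97, 94, 95, 93, 94, 97, 96, 100, 96, 96, 96, 94, 93, 94, 94, 98, 95, 95, 102, 136, 166, 172, 175, 173, 171, 176, 176, 174]
192 [85, 82, 86, 83, 85, 83, 88, 82, 83, 89, 91, 93, 93, 90, 96, 89, 94, 92, 97, 96, 94, 97, 97, 96, 94, 97, 94, 94, 97, 95, 95, 90, 94, 94, 95, 92, 94, 95, 96, 89, 95, 131, 168, 177, 181, 176, 176, 177, 178]
198 [85, 89, 84, 83, 87, 87, 85, 87, 84, 89, 96, 91, 93, 96, 94, 94, 91, 93, 91, 93, 95, 96, 95, 96, 96, 93, 96, 96, 94, 95, 94, 96, 94, 94, 93, 90, 95, 95, 92, 99, 120, 150, 159, 162, 160, 162, 161, 163, 165]
204 [85, 78, 70, 62, 51, 36, 38, 42, 69, 87, 91, 93, 90, 95, 93, 93, 92, 94, 93, 95, 94, 92, 93, 100, 136, 173, 182, 178, 175, 176, 175, 158, 137, 117, 96, 91, 95, 96, 90, 85, 65, 45, 47, 48, 50, 47, 50, 57, 70]
210 [33, 32, 32, 28, 36, 33, 34, 41, 63, 88, 89, 91, 92, 93, 93, 93, 92, 87, 93, 95, 91, 93, 103, 140, 171, 180, 177, 182, 183, 180, 184, 176, 150, 109, 92, 94, 94, 92, 92, 82, 61, 49, 49, 54, 53, 53, 52, 59, 57]
216 [32, 30, 26, 35, 36, 28, 30, 36, 61, 82, 92, 91, 93, 92, 89, 93, 90, 92, 91, 90, 98, 115, 150, 173, 179, 176, 180, 179, 181, 182, 181, 175, 173, 168, 153, 125, 97, 93, 91, 83, 59, 46, 53, 50, 54, 55, 55, 57, 53]
222 [29, 29, 33, 33, 32, 33, 29, 35, 52, 79, 85, 91, 91, 95, 90, 91, 91, 92, 94, 90, 92, 94, 100, 105, 112, 110, 114, 130, 150, 157, 155, 155, 162, 168, 147, 109, 90, 91, 88, 79, 58, 45, 48, 49, 53, 51, 54, 51, 51]
228 [45, 50, 61, 69, 74, 74, 72, 70, 72, 86, 91, 89, 93, 91, 91, 91, 92, 92, 93, 91, 94, 93, 94, 94, 96, 91, 94, 98, 95, 96, 94, 93, 94, 91, 92, 91, 94, 93, 90, 78, 65, 75, 80, 75, 76, 75, 72, 68, 59]
```

View pics/w12z.png

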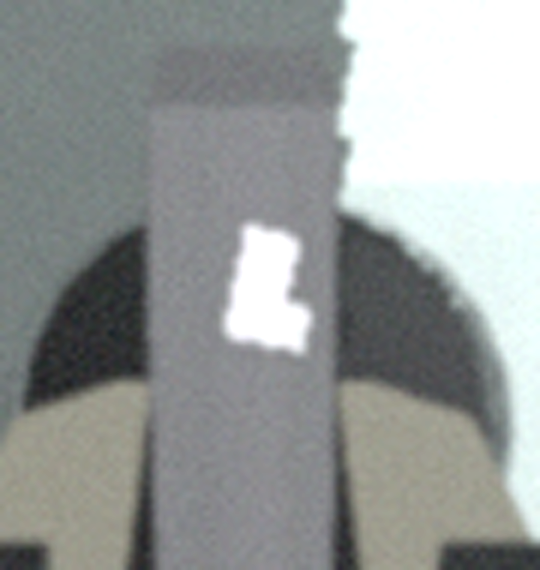

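Run:
```python
from h import *
c=cam("wrist");s=r.sense()
z=[(150,105),(152,560),(337,105),(333,560)]
W=(onz(c,[[280+(x+.5)/6-.5,165+(y+.5)/6-.5] for x,y in z],s["eef_pos"][2]-.0052+.028)-s["eef_pos"])@quat().as_matrix()*1000
print(W.round(2))
for a,b in((0,1),(2,3)):
    v=W[b]-W[a];print(np.rad2deg(np.arctan2(v[1],v[2])))
```

```text
[[-22.76  -7.38 -40.69]
 [-22.8   -7.8    0.44]
 [-22.77   7.99 -40.68]
 [-22.8    8.21   0.44]]
-0.5885520923654586
0.30613895736707947
```

>>> {"fn": "servo_tool", "kwargs": {
  "series": [
    [10,1.5,0,-0.8,0,0],
    [15,0,0,0,0,0],
    [8,0,5,0,0,0],
    [3,0,5,0,0,0],
    [0,0,2,0,0,0],
    [0,0,0,0,0,0],
    [0,0,0,0,0,0]
  ]
}}

```text
time: 17.8
eef_pos: [0.5737, 0.0115, 0.0372]
ee_rot: [0.703, -0.076, 0.703, 0.076]
contact_force: [0.2, -0.2, -3.5]
opening: 0.167
```

Run:
```python
from h import *
c=cam("wrist");s=r.sense();im=c["image"][:,:,::-1]
print(s["eef_pos"],s["contact_force"],s["moment"],np.rad2deg(np.arctan2(*quat().as_matrix()[[1,0],2])),quat().as_matrix()[:,0].round(4))
cv2.imwrite("pics/w13.png",im);stand_in_tool(c,s,r0=95,r1=230,Lr=(140,240),Rr=(420,500))
i=cam("scene")["image"][:,:,::-1];cv2.imwrite("pics/s13.png",cv2.resize(i[150:270,230:370],None,fx=5,fy=5,interpolation=cv2.INTER_CUBIC))
```

```text
[0.57359884 0.01139093 0.03714529] [ 0.47300187 -0.05105301 -4.57199982] [ 0.04877634 -0.07029472 -0.01976641] 12.37726581698095 [-1.e-04 -6.e-04 -1.e+00]
edges: angle(tool y per z,deg), y at z=0, resid: [[ -0.37 -96.55   0.19]
 [ -0.31  94.01   0.16]] mid y -1.2689857 width 190.55606
```

View pics/w13.png

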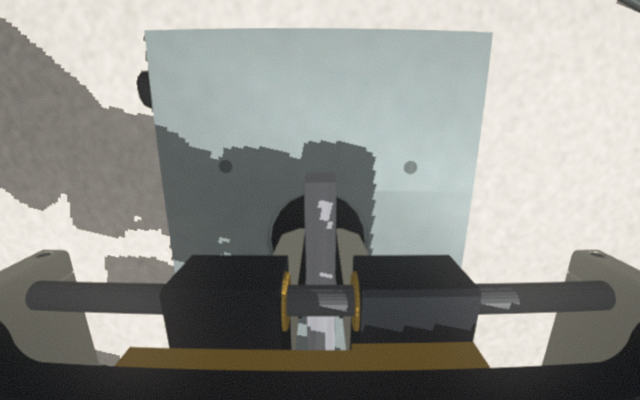

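View pics/s13.png

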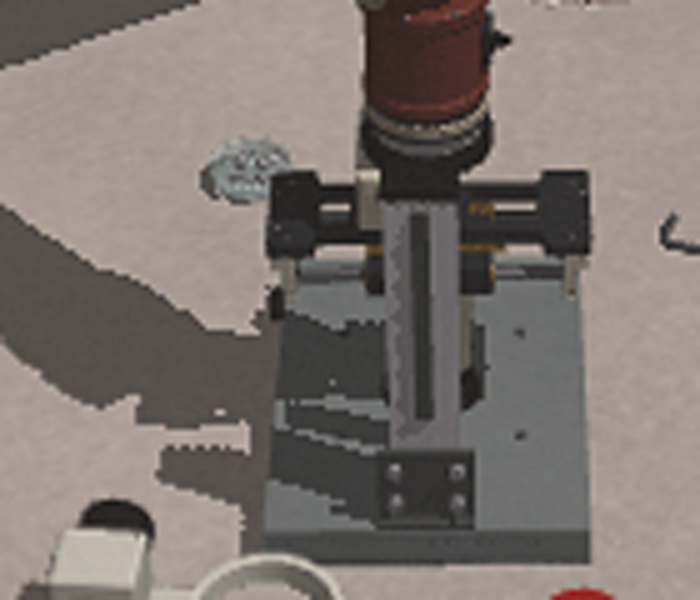

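>>> {"fn": "servo_tool", "kwargs": {
  "series": [
    [0,-1.4,0,0.25,0,0],
    [2,0,2,0,0,0],
    [0,0,2,0,0,0],
    [0,0,0,0,0,0],
    [0,0,0,0,0,0],
    [0,0,0,0,0,0]
  ]
}}

```text
time: 18.65
eef_pos: [0.5777, 0.0109, 0.0349]
ee_rot: [0.703, -0.075, 0.703, 0.075]
contact_force: [-0.4, -0.3, -2.9]
opening: 0.168
```

Run:
```python
from h import *
c=cam("wrist");s=r.sense()
print(s["eef_pos"],s["contact_force"],s["moment"],np.rad2deg(np.arctan2(*quat().as_matrix()[[1,0],2])),quat().as_matrix()[:,0].round(4))
stand_in_tool(c,s,r0=95,r1=230,Lr=(140,240),Rr=(420,510))
```

```text
[0.57772774 0.01093131 0.03486732] [-0.41832222 -0.32091232 -3.63447665] [ 0.07557376 -0.10946756 -0.00607009] 12.131376632954499 [-5.e-04 -5.e-04 -1.e+00]
edges: angle(tool y per z,deg), y at z=0, resid: [[ 1.000e-02 -9.503e+01  1.800e-01]
 [ 1.000e-02  9.542e+01  1.600e-01]] mid y 0.1919365 width 190.45251
```

>>> {"fn": "servo_tool", "kwargs": {
  "series": [
    [1.5,0,0,0,0,0],
    [1,0,0,0,0,0],
    [0,0,0,0,0,0]
  ]
}}

```text
time: 19.08
eef_pos: [0.5779, 0.0109, 0.0332]
ee_rot: [0.703, -0.075, 0.703, 0.074]
contact_force: [-2.4, -1.0, 5.0]
opening: 0.167
```

>>> {"fn": "servo_tool", "kwargs": {
  "series": [
    [0,0,2,0,0,0],
    [0,0,2,0,0,0],
    [0,0,0,0,0,0]
  ]
}}

```text
time: 19.45
eef_pos: [0.5784, 0.0111, 0.0332]
ee_rot: [0.701, -0.076, 0.706, 0.074]
contact_force: [-9.0, -1.8, 11.1]
opening: 0.17
```

>>> {"fn": "servo_tool", "kwargs": {
  "series": [
    [-1.5,0,0,0,0,0],
    [0,0,0,0,0,0],
    [0,0,0,0,0,0]
  ]
}}

```text
time: 19.82
eef_pos: [0.5819, 0.0117, 0.0333]
ee_rot: [0.703, -0.075, 0.703, 0.075]
contact_force: [0.0, 0.4, -4.5]
opening: 0.165
```

Run:
```python
from h import *
c=cam("wrist");s=r.sense()
print(s["eef_pos"],s["contact_force"],s["moment"],np.rad2deg(np.arctan2(*quat().as_matrix()[[1,0],2])),quat().as_matrix()[:,0].round(4))
cv2.imwrite("pics/w14.png",c["image"][:,:,::-1])
```

```text
[0.58180424 0.01172696 0.03336615] [-0.04807344 -0.59384525 -3.85367343] [ 0.03194959 -0.03823678 -0.04839967] 12.112503715742651 [-7.e-04 -2.e-04 -1.e+00]
```

View pics/w14.png

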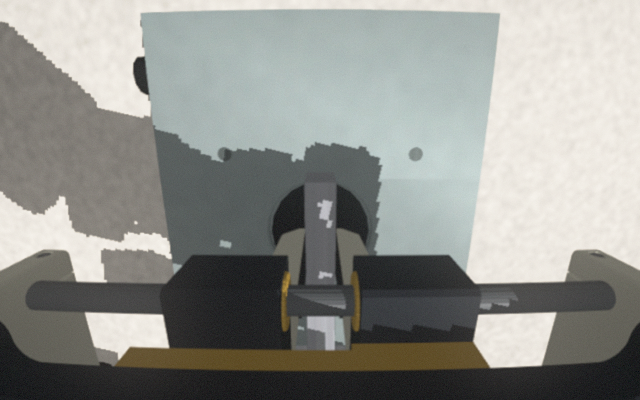

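>>> {"fn": "servo_tool", "kwargs": {
  "series": [
    [0,0,2,0,0,0],
    [0,0,2,0,0,0],
    [0,0,0,0,0,0]
  ]
}}

```text
time: 20.25
eef_pos: [0.5854, 0.0126, 0.0336]
ee_rot: [0.703, -0.075, 0.704, 0.075]
contact_force: [-1.0, -0.9, -3.5]
opening: 0.167
```

>>> {"fn": "servo_tool", "kwargs": {
  "series": [
    [0,0,2,0,0,0],
    [0,0,2,0,0,0],
    [0,0,0,0,0,0]
  ]
}}

```text
time: 20.62
eef_pos: [0.5899, 0.0135, 0.034]
ee_rot: [0.703, -0.075, 0.703, 0.075]
contact_force: [-0.9, -0.0, -2.9]
opening: 0.168
```

>>> {"fn": "servo_tool", "kwargs": {
  "series": [
    [0,0,2,0,0,0],
    [0,0,0,0,0,0]
  ]
}}

```text
time: 20.88
eef_pos: [0.5919, 0.014, 0.034]
ee_rot: [0.703, -0.075, 0.703, 0.075]
contact_force: [-0.8, -0.2, -3.3]
opening: 0.169
```

>>> {"fn": "servo_tool", "kwargs": {
  "series": [
    [0.5,0,1.5,0,0,0],
    [0,0,0,0,0,0]
  ]
}}

```text
time: 21.12
eef_pos: [0.5931, 0.0142, 0.0334]
ee_rot: [0.703, -0.075, 0.703, 0.075]
contact_force: [-1.5, 0.1, -2.9]
opening: 0.166
```

>>> {"fn": "servo_tool", "kwargs": {
  "series": [
    [0,0,1.5,0,0,0],
    [0,0,0,0,0,0]
  ]
}}

```text
time: 21.38
eef_pos: [0.594, 0.0144, 0.0333]
ee_rot: [0.703, -0.075, 0.704, 0.074]
contact_force: [-2.9, -0.8, -2.0]
opening: 0.166
```

Run:
```python
from h import *
c=cam("wrist");s=r.sense()
print(s["eef_pos"],s["contact_force"],s["moment"],np.rad2deg(np.arctan2(*quat().as_matrix()[[1,0],2])),quat().as_matrix()[:,0].round(4))
cv2.imwrite("pics/w15.png",c["image"][:,:,::-1])
i=cam("scene")["image"][:,:,::-1];cv2.imwrite("pics/s15.png",cv2.resize(i[150:270,230:370],None,fx=5,fy=5,interpolation=cv2.INTER_CUBIC))
```

```text
[0.59400115 0.01444365 0.03331725] [-2.66731133 -0.44280811 -1.62072891] [-0.0450003   0.33807208 -0.01575263] 12.128720215021346 [-1.3e-03 -8.0e-04 -1.0e+00]
```

View pics/s15.png

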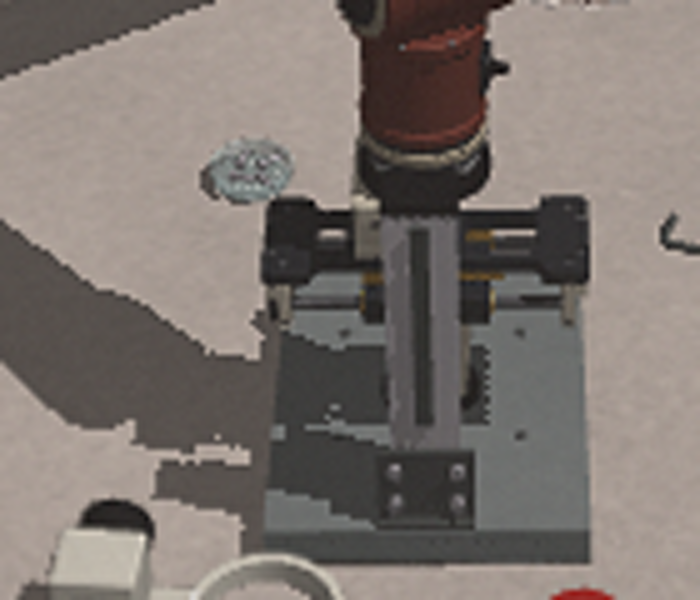

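>>> {"fn": "servo_tool", "kwargs": {
  "series": [
    [0,0,1.5,0,0,0],
    [0,0,0,0,0,0]
  ]
}}

```text
time: 21.72
eef_pos: [0.594, 0.0144, 0.0332]
ee_rot: [0.702, -0.075, 0.705, 0.074]
contact_force: [-5.5, -0.5, 0.8]
opening: 0.165
```

>>> {"fn": "servo_tool", "kwargs": {
  "series": [
    [0,0,1.5,0,0,0],
    [0,0,0,0,0,0]
  ]
}}

```text
time: 21.98
eef_pos: [0.5941, 0.0144, 0.0332]
ee_rot: [0.7, -0.076, 0.706, 0.074]
contact_force: [-8.9, -1.4, 3.2]
opening: 0.167
```

>>> {"fn": "servo_tool", "kwargs": {
  "series": [
    [0,0,1.5,0,0,0],
    [0,0,0,0,0,0]
  ]
}}

```text
time: 22.22
eef_pos: [0.594, 0.0144, 0.0332]
ee_rot: [0.699, -0.076, 0.707, 0.074]
contact_force: [-12.3, -2.1, 5.8]
opening: 0.164
```

Run:
```python
from h import *
s=r.sense()
print(s["eef_pos"],s["contact_force"],s["moment"],quat().as_matrix()[:,0].round(4))
```

```text
[0.59404508 0.0143983  0.03320658] [-12.30483094  -2.1306428    5.7605688 ] [-0.25796304  1.93657314 -0.03835722] [-0.0101 -0.0043 -0.9999]
```

>>> {"fn": "servo_tool", "kwargs": {
  "series": [
    [0,0,0,0,-0.6,0],
    [0,0,0,0,0,0],
    [0,0,0,0,0,0]
  ]
}}

```text
time: 22.6
eef_pos: [0.5942, 0.0144, 0.0332]
ee_rot: [0.703, -0.075, 0.703, 0.074]
contact_force: [-9.6, -2.4, 5.3]
opening: 0.165
```

Run:
```python
from h import *
s=r.sense()
print(s["eef_pos"],s["contact_force"],s["moment"],quat().as_matrix()[:,0].round(4),np.rad2deg(np.arctan2(*quat().as_matrix()[[1,0],2])))
for n in("wrist","top","scene"):
    c=cam(n);im=c["image"][:,:,::-1]
    if n=="top": im=cv2.resize(im[150:250,260:400],None,fx=5,fy=5,interpolation=cv2.INTER_CUBIC)
    if n=="scene": im=cv2.resize(im[150:270,230:370],None,fx=5,fy=5,interpolation=cv2.INTER_CUBIC)
    if n=="wrist": stand_in_tool(c,s,r0=95,r1=230,Lr=(120,240),Rr=(420,530)); 
    cv2.imwrite(f"pics/{n}16.png",im)
```

```text
[0.59415826 0.01444126 0.03317649] [-9.60629119 -2.37070292  5.27447525] [-3.36149121e-01  2.14120153e+00 -1.47287841e-03] [ 2.0e-04 -2.1e-03 -1.0e+00] 12.121093761666465
edges: angle(tool y per z,deg), y at z=0, resid: [[-1.700e-01 -9.521e+01  1.600e-01]
 [-5.000e-02  9.539e+01  1.500e-01]] mid y 0.0908699 width 190.60498
```

View pics/wrist16.png

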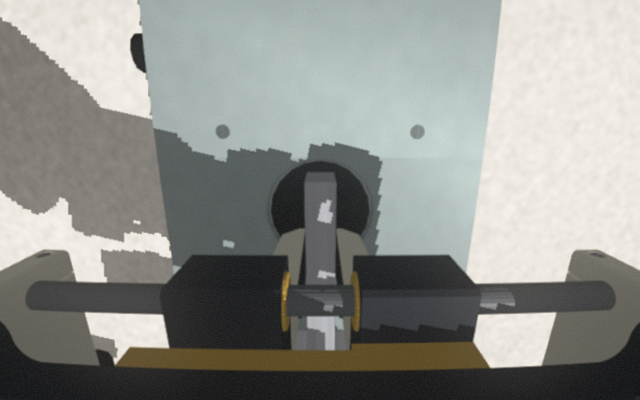

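View pics/scene16.png

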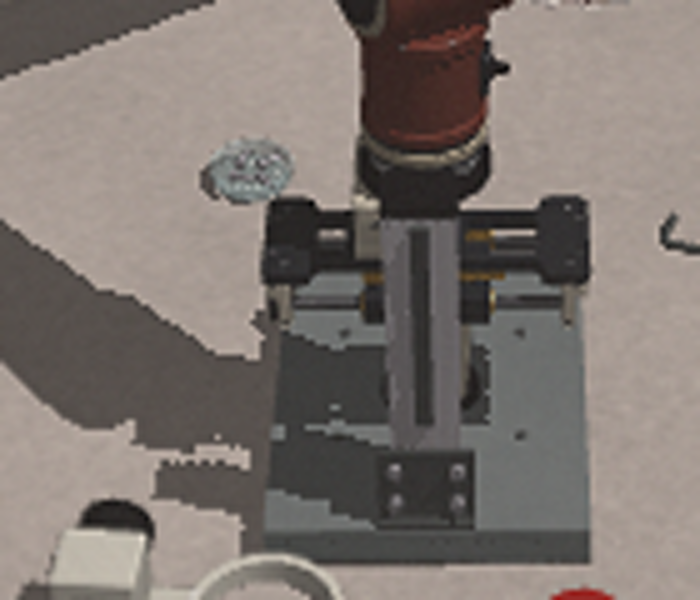

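View pics/top16.png

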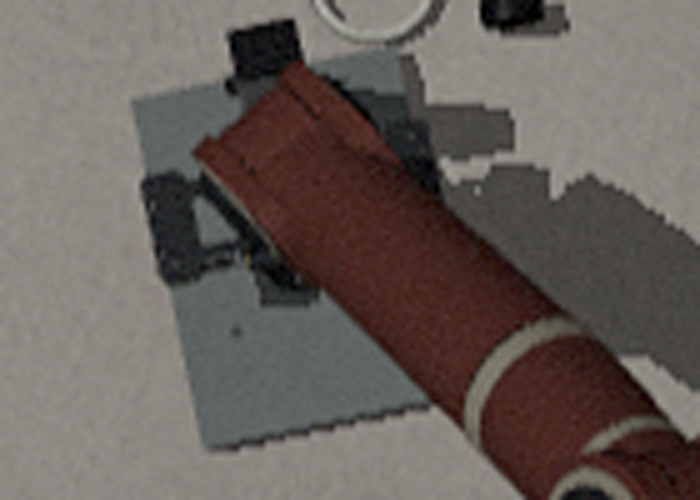

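Run:
```python
from h import *
s=r.sense();y=np.deg2rad(12.05);ex=np.array([np.cos(y),np.sin(y),0]);ey=np.array([-ex[1],ex[0],0])
foot=np.array([*(s["eef_pos"][:2]),.028])+.07*ex;print(foot)
for n,(x0,y0,w,h) in {"top":(290,140,60,50),"scene":(295,175,60,75)}.items():
    c=cam(n);im=c["image"][:,:,::-1]
    k=10 if n=="top" else 8
    z=cv2.resize(im[y0:y0+h,x0:x0+w],None,fx=k,fy=k,interpolation=cv2.INTER_CUBIC)
    for th,colr in((0,(0,255,0)),(.03,(0,0,255))):
        ax=np.array([-np.sin(th)*ex[0],-np.sin(th)*ex[1],np.cos(th)]);bx=ex*np.cos(th)+np.array([0,0,np.sin(th)])
        P=[foot+.230*ax+a*bx+b*ey for a,b in((0,-.02),(0,.02),(.03,.02),(.03,-.02))]
        p=proj(c,P); print(n,th,p.round(1).tolist())
        q=((p-[x0,y0]+.5)*k).astype(np.int32)
        cv2.polylines(z,[q],True,colr,1)
    cv2.imwrite(f"pics/{n}17.png",z)
```

```text
[0.66263924 0.02907719 0.028     ]
top 0 [[319.9, 161.7], [306.9, 164.4], [304.9, 154.8], [317.9, 152.1]]
top 0.03 [[320.4, 163.9], [307.4, 166.6], [305.3, 157.0], [318.3, 154.3]]
scene 0 [[306.2, 184.0], [321.2, 183.9], [321.1, 190.8], [305.9, 190.9]]
scene 0.03 [[306.3, 182.5], [321.2, 182.4], [321.1, 189.0], [305.9, 189.1]]
```

View pics/top17.png

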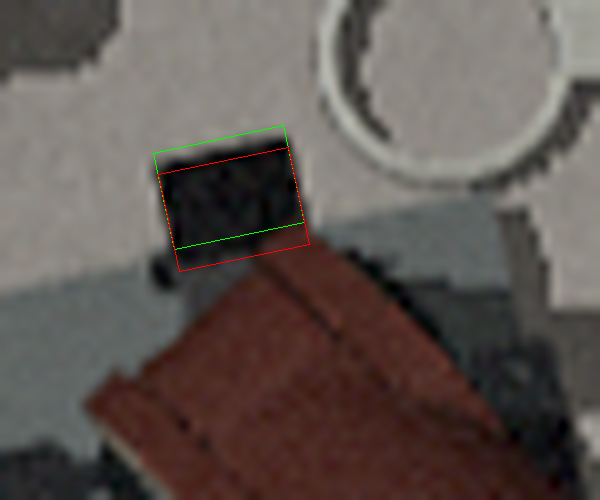

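View pics/scene17.png

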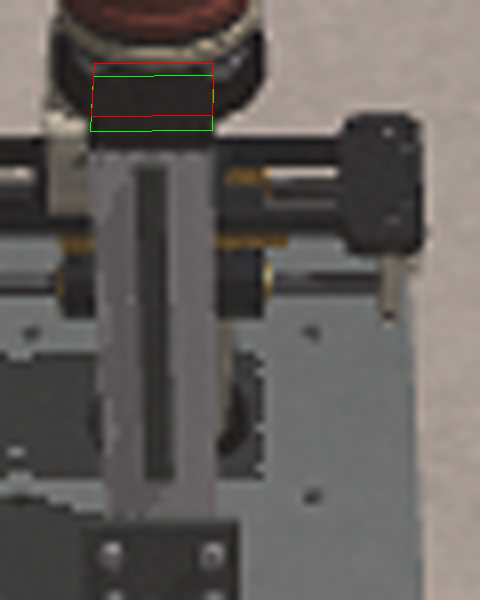

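>>> {"fn": "servo_tool", "kwargs": {
  "series": [
    [1.5,0,0,0,0,0],
    [1,0,0,0,0,0],
    [0,0,0,0,0,0],
    [0,0,0,0,0,0]
  ]
}}

```text
time: 23.35
eef_pos: [0.5942, 0.0144, 0.0331]
ee_rot: [0.703, -0.076, 0.703, 0.073]
contact_force: [-14.1, -4.0, 19.1]
opening: 0.169
```

Run:
```python
from h import *
for i in range(3):
    c=cam("wrist");s=r.sense()
    print(s["eef_pos"],s["contact_force"],s["moment"],quat().as_matrix()[:,0].round(4))
im=c["image"][:,:,::-1]
cv2.imwrite("pics/w18z.png",cv2.convertScaleAbs(cv2.resize(im[165:260,280:370],None,fx=6,fy=6,interpolation=cv2.INTER_CUBIC),alpha=1.5))
g=lambda f:cv2.cvtColor(f,cv2.COLOR_BGR2GRAY).astype(float)
for f in ("wrist12","w13","w14","w15","wrist16"):
    G=g(cv2.imread(f"pics/{f}.png")); print(f,G[168:190,308:316].mean(1).round(0).tolist())
print("now",g(np.ascontiguousarray(im))[168:190,308:316].mean(1).round(0).tolist())
```

```text
[0.59418889 0.0144111  0.03311905] [-13.95920471  -2.72596676  18.86705353] [-0.63372573  3.10136133 -0.02788623] [ 9.0e-04 -3.7e-03 -1.0e+00]
[0.59419391 0.01444006 0.03313369] [-14.22056817  -3.33860131  19.37408057] [-0.59425157  3.1302576  -0.0363817 ] [ 9.0e-04 -3.7e-03 -1.0e+00]
[0.59418734 0.01444139 0.03313219] [-14.37598055  -4.02982479  19.47069647] [-0.59243411  3.10907034 -0.05883382] [ 9.0e-04 -3.7e-03 -1.0e+00]
wrist12 [86.0, 88.0, 86.0, 86.0, 85.0, 83.0, 80.0, 80.0, 80.0, 80.0, 79.0, 80.0, 80.0, 82.0, 86.0, 92.0, 94.0, 94.0, 95.0, 93.0, 94.0, 94.0]
w13 [94.0, 93.0, 93.0, 92.0, 89.0, 87.0, 85.0, 86.0, 86.0, 84.0, 85.0, 85.0, 84.0, 85.0, 91.0, 97.0, 100.0, 98.0, 100.0, 98.0, 98.0, 98.0]
w14 [94.0, 93.0, 93.0, 92.0, 89.0, 86.0, 87.0, 86.0, 86.0, 85.0, 85.0, 84.0, 86.0, 87.0, 92.0, 98.0, 100.0, 100.0, 101.0, 99.0, 99.0, 100.0]
w15 [42.0, 44.0, 43.0, 48.0, 67.0, 84.0, 87.0, 85.0, 85.0, 85.0, 85.0, 84.0, 85.0, 89.0, 95.0, 98.0, 100.0, 99.0, 99.0, 100.0, 99.0, 100.0]
wrist16 [42.0, 43.0, 44.0, 54.0, 71.0, 85.0, 86.0, 86.0, 84.0, 84.0, 85.0, 86.0, 86.0, 87.0, 95.0, 99.0, 101.0, 99.0, 99.0, 100.0, 99.0, 100.0]
now [44.0, 42.0, 45.0, 54.0, 70.0, 85.0, 86.0, 86.0, 85.0, 87.0, 84.0, 84.0, 84.0, 88.0, 94.0, 99.0, 99.0, 100.0, 100.0, 100.0, 100.0, 100.0]
```

View pics/w18z.png

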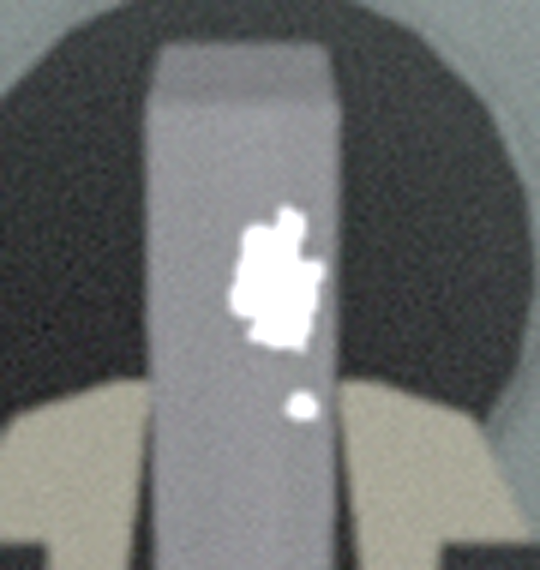

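>>> {"fn": "servo_tool", "kwargs": {
  "series": [
    [0,0,0,0,0.1,0.2],
    [0,0,0,0,0,0],
    [0,0,0,0,0,0],
    [0,0,0,0,0,0]
  ]
}}

```text
time: 24.0
eef_pos: [0.5942, 0.0145, 0.0331]
ee_rot: [0.703, -0.075, 0.704, 0.075]
contact_force: [-14.2, -3.9, 19.0]
opening: 0.165
```

Run:
```python
from h import *
for i in range(3):
    c=cam("top");s=r.sense()
    print(s["time"],s["eef_pos"],s["contact_force"],s["moment"],quat().as_matrix()[:,0].round(4),s["opening"]*93)
a=cv2.imread("pics/top0.png").astype(np.uint8);b=c["image"][:,:,::-1]
def cap(im):
    m=(im.max(2)<45).astype(np.uint8)
    roi=np.zeros_like(m);roi[145:178,303:325]=1;m*=roi
    n,l,st,ce=cv2.connectedComponentsWithStats(m);i=1+st[1:,4].argmax();pts=np.argwhere(l==i)
    return st[i],ce[i]
for im in(a,b):
    st,ce=cap(im);print(st,ce)
    ys=[np.interp(70,im[150:165,x].max(1)[::-1].astype(float),np.arange(150,165)[::-1]) for x in range(308,318)]; 
    for x in (309,312,315): print(im[145:175,x].max(1).tolist())
```

```text
24.05 [0.5941616  0.01442343 0.03314153] [-14.42137083  -3.55031876  18.77444948] [-0.68463578  3.06202775  0.03132006] [-1.5e-03 -8.0e-04 -1.0e+00] 15.665078861079751
24.1 [0.59414773 0.01444005 0.03312423] [-13.30796647  -3.14275765  19.16718244] [-0.68416992  3.0659143  -0.02831852] [-1.6e-03 -7.0e-04 -1.0e+00] 15.570249652598168
24.15 [0.59416367 0.01445853 0.03312844] [-14.17873728  -3.55684584  18.64490354] [-0.69114976  2.98086301 -0.00704777] [-1.6e-03 -7.0e-04 -1.0e+00] 15.719856709895407
[305 158  19  14 162] [313.69753086 164.58024691]
[133, 134, 127, 133, 133, 137, 132, 132, 128, 129, 133, 134, 129, 133, 108, 29, 25, 27, 22, 28, 5, 23, 22, 26, 17, 27, 35, 50, 39, 50]
[130, 126, 130, 127, 133, 134, 132, 130, 132, 131, 128, 137, 137, 110, 14, 19, 25, 21, 32, 23, 10, 20, 20, 19, 21, 35, 48, 52, 49, 48]
[125, 130, 128, 130, 135, 135, 125, 128, 128, 130, 132, 134, 136, 105, 19, 24, 19, 18, 23, 29, 28, 18, 26, 23, 31, 51, 54, 44, 49, 47]
[305 154  15  15 140] [312.07857143 160.15714286]
[145, 140, 141, 147, 144, 146, 147, 143, 142, 132, 91, 20, 29, 20, 25, 18, 23, 26, 19, 30, 22, 41, 57, 59, 56, 50, 52, 59, 68, 69]
[139, 141, 139, 140, 142, 144, 143, 140, 146, 118, 0, 21, 24, 8, 14, 21, 12, 21, 14, 12, 40, 60, 58, 57, 53, 66, 67, 71, 76, 74]
[136, 141, 140, 142, 143, 143, 141, 145, 122, 64, 25, 20, 8, 18, 10, 18, 25, 22, 22, 11, 41, 52, 62, 69, 74, 73, 77, 81, 75, 76]
```

Run:
```python
from h import *
c=cam("wrist");im=c["image"][:,:,::-1]
cv2.imwrite("pics/w19z.png",cv2.convertScaleAbs(cv2.resize(im[300:365,270:370],None,fx=8,fy=8,interpolation=cv2.INTER_CUBIC),alpha=1.3))
s=r.sense();y=np.deg2rad(12.05);ex=np.array([np.cos(y),np.sin(y),0])
h=np.array([*(s["eef_pos"][:2]),.028])+.07*ex
for z in(0,.05,.1,.15,.2,.23): print(z,proj(c,[h+[0,0,z]]).round(1))
stand_in_tool(c,s,r0=95,r1=230,Lr=(120,240),Rr=(420,530))
```

```text
0 [[319.2 330.7]]
0.05 [[318.9 394.6]]
0.1 [[318.3 506.7]]
0.15 [[317.5 697.2]]
0.2 [[   487.9 -33733.6]]
0.23 [[ 291.3 6305. ]]
edges: angle(tool y per z,deg), y at z=0, resid: [[-1.000e-01 -9.520e+01  1.500e-01]
 [-4.000e-02  9.534e+01  1.400e-01]] mid y 0.069099426 width 190.53749
```

View pics/w19z.png

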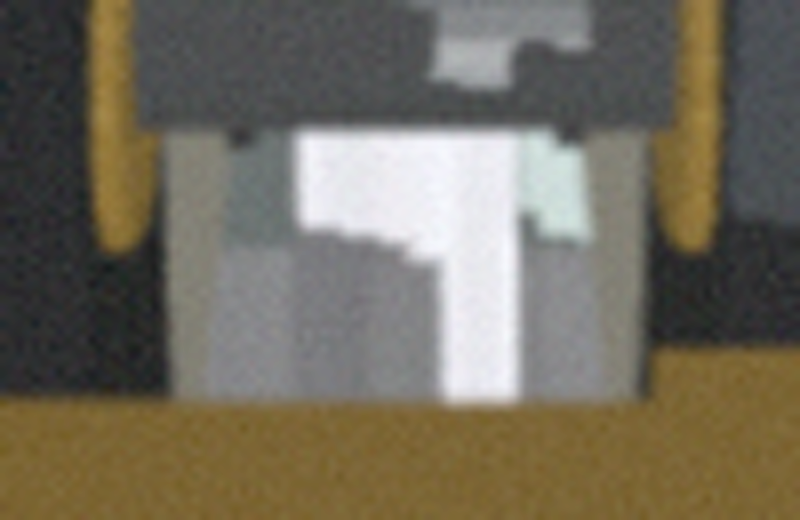

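Run:
```python
from h import *
s=r.sense();print(s["time"],s["eef_pos"],s["contact_force"]);print(r.hand_in())
```

```text
24.2 [0.59415491 0.0144696  0.03311457] [-13.50091631  -3.07672098  19.13640716]
the job is handed in; nothing more can be done
None
```

I lowered the right-most plate into the opening, stood the square on the base and pressed it into the corner of the column. I handed the job in at about 24 s, still gripping and pressing. The one thing I couldn't confirm directly is the blade touching the column right up to its tip.

**Plate:** pressing it with closed fingers met resistance at a fingertip height of 28.4 mm, against 28 mm for flush. A small gap showed all round it.

**Square:**
- **Flat:** it stands at the height expected for its stock lying flat on the base. The tool is within about 0.1° of vertical.
- **Square-on:** it is within about 0.1° of the base's edges and about 0.1 mm of its centre line.
- **At the foot:** the foot of the column appeared in the wrist picture at row 330.6, and the heel was predicted at 330.7.
- **Force:** it is pressed with about 14 N towards the column. The sensor reads about 19 N downward, not counting the square's weight.

**Column:**
- **Movement:** its top moved back by about 0.052–0.06 rad, which fits a starting lean near the top of the 0.03–0.06 range and an upright finish.
- **Disagreement:** one absolute reading from the top camera still suggested about 0.01 rad of forward lean. That is within its calibration error and the unknown size of the black cap.
- **Blade:** no camera could see the blade's tip. While I was pressing, the hand tilted about 0.6° towards the column before I levelled it. I judged from the unchanged height that the stock stayed flat, so the column should not have been pushed past upright.

I moved nothing else on the bench on purpose, but took no final picture of the whole bench to check.

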